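Lock an enclosure door with a screwdriver

ROBOT

A 6-joint arm with a two-finger parallel gripper is mounted at the origin on the work surface. World frame = base frame: x ahead of the robot, y to its left, z up, the work surface at z = 0. Lengths are in m, angles in rad, forces in N, time in s.
With the tool pointing down it reaches from about 0.4 to 0.925 m from the base axis. Payload 12.5 kg.
Tool frame: the origin (TCP) lies at the very end of the fingers, on their centre line; the grasp point (between the pads) lies 19 mm behind it; z points along the fingers, x is the direction in which the jaws open and shut, and the axes are right-handed (so a half turn about z gives the same grasp; the last joint's range is limited). The gripper opens to 95 mm and grips with 3 to 60 N. Pads are 20 mm wide; open, the fingers measure 119 mm over their backs; the gripper's body (75 mm by 180 mm) begins 59 mm behind the grasp point.
Start: joints at [-1.231, 0.491, 1.559, -0, 1.092, -0.106], TCP at [0.27, -0.564, 0.215] pointing down, gripper open.
Joint ranges: [-3.1, 3.1], [-0.84, 2.19], [0.05, 2.79], [-1.13, 4.28], [0.06, 2.93], [-2.69, 2.69]. Speed limits (rad/s): [2.22, 2.22, 2.79, 3.14, 3.14, 3.14].

INTERFACE

Orientations are given as a unit quaternion [x, y, z, w].
In Python, from bench import r gives the robot as it stands. The module is installed in compiled form; this text tells all that it offers.
- The arm moves only by the shell command python3 -m crank 'ROWS' [OPENING]. ROWS is a JSON object of lists of equal length, an entry for each row: "offset": the shift along the world's x, y, z scaled (see below), a list of three; "rot": the turn, a rotation vector about the world's x, y, z scaled (see below), a list of three. In form: {"offset": [[dx, dy, dz], ...], "rot": [[wx, wy, wz], ...]}. A call has exactly 5 rows; each row shifts and turns the commanded pose from where the row before left it; what a row does not reach is not made up. The controller multiplies each number of a shift by 150 mm and each number of a turn by pi rad. A row lasts 1/12 s, in which the tool goes at most 41.7 mm and 7.16 degrees, less where a joint would pass 70% of its speed; a pose out of reach is approached as far as the arm can. A call with a number of a shift or a turn outside -1 to 1 is refused whole. A call with a gripper value outside its range is refused whole. OPENING is the closure, from -1 (fully open) to 1 (shut), set as the call begins (- or left out, the last holds). The fingers move at their own pace and stop on an object; the grip force is fixed at half the most. Time passes only in rows, so rows that do not move let the fingers close, or fill a call up. It gives the time, the measured TCP pose, the force and the opening at its end, in the units of the state.
- r.observe(): the state, without advancing time (a new reading comes with each control period).
- r.grab_frame(name): name is "side" or "top" or "wrist"; returns a dict with "pixels" (420x560x3 uint8, red, green, blue), "mtx" (3x3 intrinsics, pixels), "dist_coeffs" ([k1, k2, p1, p2, k3] as OpenCV has them; the pictures are not rectified), "R" (3x3) and "t" (3): a world point X has camera coordinates R X + t. Camera axes: x right, y down, z forward; pixel columns grow to the right and rows downward; lengths in m; the calibration is good to about 2 mm. A picture is of the moment at which its call begins. There is no depth.
- r.finish_job(): hands the job in, once; it reports no verdict.
The state is a dict: "time": time; "joint_positions": joint angles; "joint_velocities": joint speeds; "joint_torque": joint torques, N m; "eef_pos": TCP position; "tcp_rot": TCP orientation; "wrist_force": force on the tool from outside, world axes, zero at the start; "torque": the same for the moment, N m; "finger_gap": finger opening in m.
Only numpy, scipy, OpenCV 4.12 (cv2) and the standard library are available. Lean on these libraries where they do the work, as an engineer would, in place of code of your own. Each camera call takes 0.05 s, during which the arm holds its last target. There are 200 camera calls.

TASK

The door of the steel enclosure is down but not locked: its slotted lock was left part-way, no telling how far. Take the flat screwdriver from the bench rack, find the slot with its blade, press the door home against its gasket with it, no harder than that takes, and turn the lock clockwise until it seats and keeps the door shut. Then put the screwdriver back upright in the rack hole it came from and leave everything else as it was.

Things in the scene. Friction and masses are not known exactly. Their poses are not given: they have to be found in the camera images.
- enclosure: Grey sheet-steel wall enclosure lying on its back, fixed: 200 mm (x) by 300 mm (y), door top about 120 mm above the bench when shut. Origin: centre of its underside; x points from the door's lock side to its hinge side, y along the hinge, z up. Hinge axis at x = +100 mm, 117 mm above the bench; lock axis at x = -68 mm, y = 0.
- door (a joint): Door angle in rad: 0 = shut home on the flange, growing as the lock side rises. Unlocked it rests on a foam gasket at about 0.03 (lock 5 mm high); pressing down on the lock brings it to 0 with about 13 N. Beyond that it is nearly solid (25 N per mm): at some 32 N the sheet bows in past -0.0045 and is spoilt. Locked, the cam holds it at about 0.006.
- lock (a point): Centre of the lock slot's floor, axes of the door (z up, the lock's axis). Lock face: bare metal disc, 17.6 mm diameter, 5 mm above this point, with a straight slot right across it, 3.5 mm wide, 5 mm deep, mouth chamfered 0.5 mm; a black collar round it, 20 to 30 mm diameter, top 8 mm above this point. The slot starts 0 to 1.1 rad clockwise of the enclosure's y: see or feel where.
- rack: Bent steel tool rack, fixed on the bench, 250 mm (x) by 70 mm (y), top plate 4 mm thick with its upper face 90 mm above the bench, open at both long sides. Three round 17 mm holes on its centre line at x = -75, 0 and 75 mm hold one tool each, handle up. Origin: centre of its underside, on the bench.
- screwdriver: Stubby flat-blade screwdriver, 120 g, upright in a rack hole, the only tool with a square handle: 26 by 26 mm, 70 mm tall, black with grey bands. Origin: on its axis at the handle's underside, which rests on the plate; z up, x along the blade's width (the handle's flats are parallel to x and y). Below it: 8 mm round shaft, then 52 to 66 mm down the blade, 12 mm wide (x), 2 mm thick (y).
- blade_tip (a point): Middle of the screwdriver's blade end, 66 mm below its origin; same axes.
- nut_driver: Bystander: nut driver with a round black handle, 29 mm diameter, 66 mm tall, in another rack hole. Origin: on its axis at the handle's underside.
- awl: Bystander: awl with a bulb-shaped wooden handle, 34 mm diameter, 53 mm tall, in another rack hole. Origin: on its axis at the handle's underside.
- gland: Bystander: grey plastic cable gland standing on the bench, 38 mm across, 40 mm tall. Origin: centre of its underside.
- junction_box: Bystander: small closed white junction box on the bench, 83 by 83 by 42 mm. Origin: centre of its underside.
- striker (a point): Underside of the fixed striker inside the enclosure, hidden beneath the door's edge by the lock. The lock's cam must pass under it in the last 0.35 rad before the stop, where the slot lies along the enclosure's x: it jams unless the door is pressed below about 0.004 rad (12 N), and a blade forced on rides out of the slot. Turning takes up to 0.15 N m; the lock stays where it is left.
Things that resemble listed ones, but are neither listed nor needed, are in the scene too. What is shaped like the screwdriver but purple is not meant.

How it is judged:
On the way, in this order (a step that is already met when the one before it is completed fails the run):
1. the screwdriver's blade stands in the lock's slot (z of blade_tip in the frame of lock below 0.003 m and horizontal distance between blade_tip and lock below 0.006 m), for 0.1 s.
2. the blade is out of the lock and the lock keeps the door shut (distance between blade_tip and lock above 0.015 m and value of joint door below 0.012 rad), for 0.3 s.
At the end, for the whole second after the job is handed in: The lock keeps the door shut (below 0.012 rad; unlocked it stands at 0.03), the screwdriver stands upright and still in the hole it came from (within 12 mm and 0.12 rad), released, and the other tools, the gland and the junction box are where they were (within 15 and 30 mm) (value of joint door below 0.012 rad and distance of screwdriver from where it was at the start of the episode below 0.012 m and angle between screwdriver's own z axis and vertical below 0.12 rad and linear speed of screwdriver below 0.02 m/s and distance of each of nut_driver, awl from where it was at the start of the episode below 0.015 m and distance of each of gland, junction_box from where it was at the start of the episode below 0.03 m); the robot touches nothing.
It fails at once if the door is pressed so hard that its sheet bows in (value of joint door below -0.0045 rad).
It fails at once if another tool in the rack is pulled out or knocked over (distance of any of nut_driver, awl from where it was at the start of the episode above 0.03 m).
It fails at once if the cable gland or the junction box is knocked away (distance of any of gland, junction_box from where it was at the start of the episode above 0.04 m).
It also fails if it takes over 72 s, if anything falls off the work surface, if the arm or the gripper's body presses on something with over 40 N, if the wrist force passes 120 N, or if a joint passes its speed limit or range.

## Working session

There is one attempt and no reset: what is moved stays moved. The work goes in short steps, Python scripts to look and compute and a shell command to move; the robot and the scene stay as the last step left them, time stands still between calls to the robot, and variables do not carry over. Pictures are saved under pics/ and viewed, about 8 in all and at most 12, crops included, and the job is handed in when it is done.

```bash
mkdir -p pics
cat > h.py <<'E'
import numpy as np, cv2
from bench import r
def grab(n):
    f=r.grab_frame(n); f={k:(np.array(v) if k!='pixels' else np.array(v)) for k,v in f.items()}; return f
def save(f,name,crop=None,s=1):
    im=cv2.cvtColor(f['pixels'],cv2.COLOR_RGB2BGR)
    if crop: im=im[crop[1]:crop[3],crop[0]:crop[2]]
    cv2.imwrite('pics/'+name,cv2.resize(im,None,fx=s,fy=s,interpolation=cv2.INTER_CUBIC))
def ray(f,uv):
    p=cv2.undistortPoints(np.array([[uv]],float),f['mtx'],f['dist_coeffs'])[0,0]
    d=f['R'].T@np.array([p[0],p[1],1]); o=-f['R'].T@f['t']; return o,d/np.linalg.norm(d)
def onz(f,uv,z):
    o,d=ray(f,uv); return o+d*(z-o[2])/d[2]
def two(f,uv,g,uw):
    a,d=ray(f,uv); b,e=ray(g,uw)
    s=np.linalg.lstsq(np.stack([d,-e],1),b-a,rcond=None)[0]
    return (a+d*s[0]+b+e*s[1])/2, np.linalg.norm(a+d*s[0]-b-e*s[1])
def proj(f,X):
    return cv2.projectPoints(np.array([X],float),cv2.Rodrigues(f['R'])[0],f['t'],f['mtx'],f['dist_coeffs'])[0][0,0]
E
python3 - <<'E'
from h import *
import pickle
F={n:grab(n) for n in('top','side','wrist')}
pickle.dump(F,open('F.pkl','wb'))
save(F['top'],'top.png',s=1.4); save(F['side'],'side.png',s=1.4)
for n in F: print(n,-F[n]['R'].T@F[n]['t'],F[n]['R'][2])
print(r.observe())
E
```

```text
top [ 0.47798273 -0.11218691  1.06049033] [ 0.12420367  0.01420699 -0.99215503]
side [0.3761225  0.53666554 0.84905707] [ 0.2118289  -0.6366414  -0.74149595]
wrist [ 0.3330951  -0.53262341  0.38584418] [-0.2298302  -0.10926027 -0.96707821]
{'time': 0.15, 'joint_positions': array([-1.23061951e+00,  4.91430491e-01,  1.55929914e+00,  1.59764418e-06,
        1.09167948e+00, -1.05599706e-01]), 'joint_velocities': array([-2.25057209e-03, -1.47201118e-03, -2.96508342e-03,  2.46197866e-04,
       -1.67201157e-05,  4.25490385e-04]), 'joint_torque': array([ 2.20237212e-03, -6.12898707e+01, -2.58278722e+01,  6.92876265e-02,
        4.73508658e-02, -8.28511770e-05]), 'eef_pos': array([ 0.26943949, -0.5637552 ,  0.2141937 ]), 'tcp_rot': array([ 8.45918951e-01, -5.33311318e-01, -3.20017552e-04, -2.53454885e-04]), 'wrist_force': array([0.39054726, 0.96060498, 0.51475445]), 'torque': array([-0.06811465, -0.00978872, -0.06233423]), 'finger_gap': 0.09511184742289581}
```

View pics/top.png

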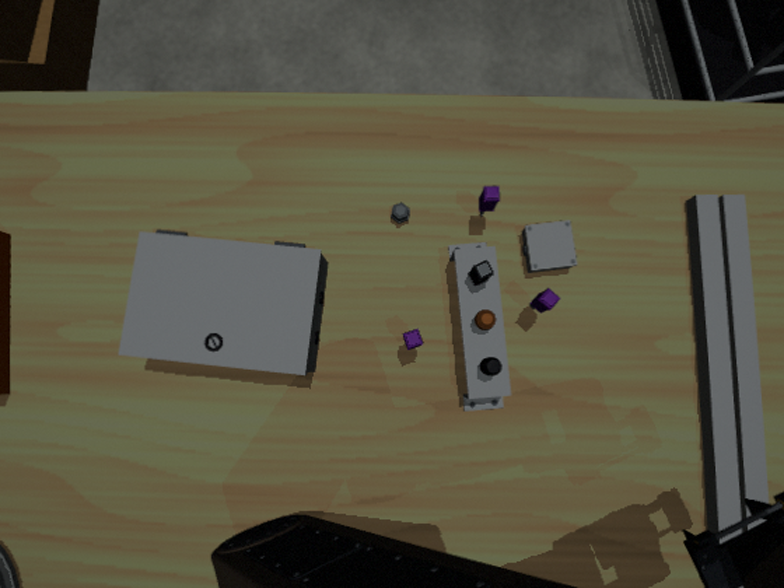

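View pics/side.png

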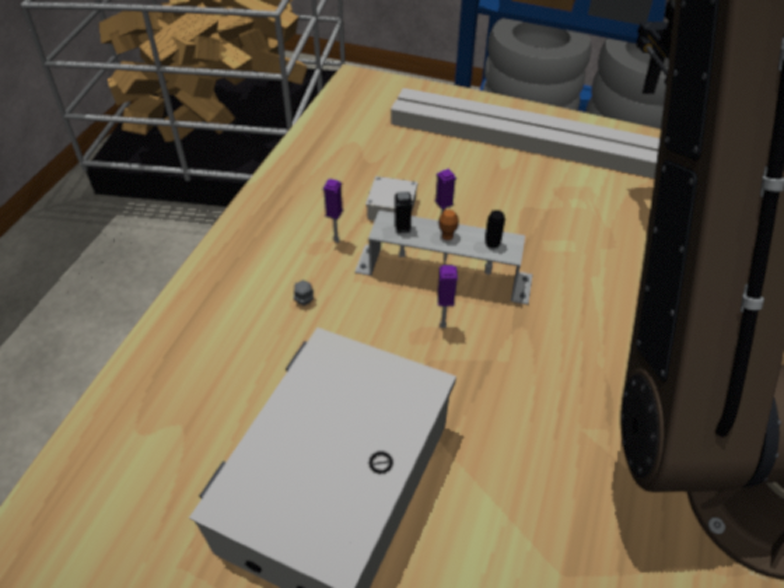

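The top view shows the enclosure at left with its lock at about (152,244) in raw pixels. The rack is at about (344,230) and the white box at (392,176). There are two black-handled candidates in the rack, at raw (344,194) and (350,262). The side view suggests the first is square (banded, flat top) and the second round (nut driver). The three upright purple tools, at raw (349,141), (389,214) and (295,242), are decoys. I'll confirm with one crop and measure.

Run:
```python
from h import *
import pickle
F=pickle.load(open('F.pkl','rb')); T,S=F['top'],F['side']
a=cv2.cvtColor(T['pixels'],cv2.COLOR_RGB2BGR)[165:295,310:415]; b=cv2.cvtColor(S['pixels'],cv2.COLOR_RGB2BGR)[110:215,240:390]
c=cv2.cvtColor(T['pixels'],cv2.COLOR_RGB2BGR)[225:265,132:172]
H=390
cv2.imwrite('pics/c.png',np.hstack([cv2.resize(x,(int(x.shape[1]*k),int(x.shape[0]*k)),interpolation=cv2.INTER_CUBIC)[:280] if 0 else cv2.resize(x,(int(x.shape[1]*k),280),interpolation=cv2.INTER_CUBIC) for x,k in((a,280/130),(b,280/105),(c,4))]))
def dark(f,box,th=70):
    x0,y0,x1,y1=box; g=f['pixels'][y0:y1,x0:x1].max(2)<th
    n,l,s,ce=cv2.connectedComponentsWithStats(g.astype(np.uint8))
    i=1+np.argmax(s[1:,4]); print(box,s[i],ce[i]+[x0,y0]); 
    s_=s[i]; return np.array([x0+s_[0]+s_[2]/2-.5,y0+s_[1]+s_[3]/2-.5])
lt=dark(T,(138,230,168,258)); ls=dark(S,(255,315,290,345))
print('lock',two(T,lt,S,ls),onz(T,lt,.126))
# enclosure door outline corners in top
g=cv2.cvtColor(T['pixels'],cv2.COLOR_RGB2HSV)
m=((g[...,1]<45)&(g[...,2]>95)).astype(np.uint8)
for nm,box in(('door',(75,155,240,275)),('rack',(310,165,370,300)),('box',(370,150,415,200))):
    x0,y0,x1,y1=box; mm=np.zeros_like(m); mm[y0:y1,x0:x1]=m[y0:y1,x0:x1]
    cs=max(cv2.findContours(mm,0,2)[0],key=cv2.contourArea)
    R=cv2.minAreaRect(cs); B=cv2.boxPoints(R); z={'door':.12,'rack':.09,'box':.042}[nm]
    W=np.array([onz(T,p,z) for p in B]); print(nm,R,'\n',W.round(4),np.linalg.norm(np.diff(W,axis=0),axis=1).round(3))
```

```text
(138, 230, 168, 258) [  8   8  13  13 100] [152.22 244.01]
(255, 315, 290, 345) [ 9  8 16 15 84] [271.28571429 330.16666667]
lock (array([0.51048062, 0.18989033, 0.12759109]), np.float64(0.0008711744790997045)) [0.5109645  0.19049857 0.126     ]
door ((156.68116760253906, 215.48536682128906), (135.85850524902344, 90.62061309814453), 6.095861434936523) 
 [[0.4863 0.3472 0.12  ]
 [0.6958 0.3413 0.12  ]
 [0.6671 0.0231 0.12  ]
 [0.4616 0.0371 0.12  ]] [0.21  0.319 0.206]
rack ((342.80157470703125, 232.31521606445312), (119.45027923583984, 33.66952133178711), 84.14398956298828) 
 [[ 0.6846 -0.1877  0.09  ]
 [ 0.6945 -0.267   0.09  ]
 [ 0.4178 -0.2952  0.09  ]
 [ 0.4086 -0.2186  0.09  ]] [0.08  0.278 0.077]
box ((393.68463134765625, 174.4769287109375), (32.37306213378906, 32.99323654174805), 82.87498474121094) 
 [[ 0.7336 -0.3292  0.042 ]
 [ 0.7459 -0.4113  0.042 ]
 [ 0.6646 -0.4198  0.042 ]
 [ 0.6526 -0.3385  0.042 ]] [0.083 0.082 0.082]
```

View pics/c.png

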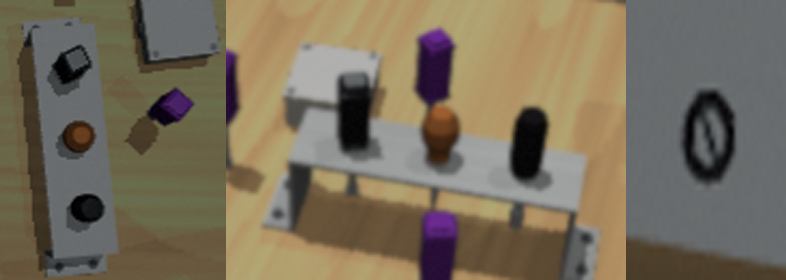

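The crop confirms it. The tool at raw (344,194), at the rack's far end, has a square handle with a grey top band, so it is the screwdriver. (350,262) is round, so it is the nut driver. The slot looks roughly 1 rad clockwise of the enclosure's y.

Run:
```python
from h import *
import pickle
F=pickle.load(open('F.pkl','rb')); T,S=F['top'],F['side']
print('driver top',onz(T,(346.2,192),.16), 'two', two(T,(346.2,192),S,(288,139)))
h=cv2.cvtColor(T['pixels'],cv2.COLOR_RGB2HSV); m=((h[...,0]>130)&(h[...,0]<155)&(h[...,1]>120)).astype(np.uint8)
n,l,s,c=cv2.connectedComponentsWithStats(m)
for i in range(1,n):
    if s[i,4]>20: print('purple',c[i],onz(T,c[i],.1))
g=cv2.cvtColor(T['pixels'],cv2.COLOR_RGB2HSV); m=((g[...,1]<45)&(g[...,2]>95)).astype(np.uint8)
for (x0,y0,x1,y1),z in(((75,155,240,275),.12),((310,165,370,300),.09)):
    mm=np.zeros_like(m); mm[y0:y1,x0:x1]=m[y0:y1,x0:x1]
    cs=cv2.convexHull(max(cv2.findContours(mm,0,2)[0],key=cv2.contourArea))
    q=cv2.approxPolyDP(cs,5,True)[:,0]; W=np.array([onz(T,p,z) for p in q]); print(q.tolist(),W[:,:2].round(4).tolist(),np.linalg.norm(np.diff(W,axis=0),axis=1).round(3))
```

```text
driver top [ 0.63218407 -0.23993337  0.16      ] two (array([ 0.6310722 , -0.23989456,  0.16136405]), np.float64(0.001765898419236808))
purple [348.93717277 141.32460733] [ 0.76418816 -0.25478274  0.1       ]
purple [389.15508021 214.36898396] [ 0.59204948 -0.34802832  0.1       ]
purple [294.36567164 242.01492537] [ 0.52374059 -0.12987281  0.1       ]
[[99, 166], [229, 178], [217, 267], [85, 253]] [[0.6894, 0.3287], [0.6663, 0.0232], [0.4632, 0.0426], [0.4871, 0.3457]] [0.306 0.204 0.304]
[[346, 173], [354, 179], [364, 281], [359, 290], [334, 293], [320, 175]] [[0.6897, -0.2493], [0.6757, -0.2682], [0.4382, -0.2914], [0.4176, -0.2799], [0.4096, -0.2228], [0.6837, -0.1878]] [0.024 0.239 0.024 0.058 0.276]
```

```bash
R='{"offset"'; 
python3 -m crank '{"offset":[[0.16,0.144,0.05],[0.16,0.144,0.05],[0.16,0.144,0.05],[0.16,0.144,0.05],[0.16,0.144,0.05]],"rot":[[0,0,0],[0,0,0],[0,0,0],[0,0,0],[0,0,0]]}' -1
python3 -m crank '{"offset":[[0.16,0.144,0.02],[0.16,0.144,0.02],[0.16,0.144,0.02],[0.16,0.144,0.02],[0.16,0.144,0.02]],"rot":[[0,0,0],[0,0,0],[0,0,0],[0,0,0],[0,0,0]]}'
python3 -m crank '{"offset":[[0.16,0.144,0],[0.16,0.144,0],[0.16,0.144,0],[0.16,0.144,0],[0.16,0.144,0]],"rot":[[0,0,0],[0,0,0],[0,0,0],[0,0,0],[0,0,0]]}'
python3 - <<'E'
from h import *
f=grab('wrist'); save(f,'w1.png',s=1.3)
print(r.observe()['eef_pos'],proj(f,[.6315,-.24,.16]),-f['R'].T@f['t'])
import pickle; pickle.dump(f,open('w1.pkl','wb'))
E
```

```text
time: 0.57
eef_pos: [0.3904, -0.4547, 0.2523]
tcp_rot: [0.846, -0.533, -0.0, -0.0]
wrist_force: [0.6, -0.6, -0.4]
finger_gap: 0.0949
time: 0.98
eef_pos: [0.5105, -0.3466, 0.2672]
tcp_rot: [0.846, -0.533, -0.0, 0.0]
wrist_force: [-0.3, -0.1, -0.4]
finger_gap: 0.0953
time: 1.4
eef_pos: [0.6305, -0.2386, 0.2669]
tcp_rot: [0.846, -0.533, -0.0, 0.0]
wrist_force: [0.3, 0.0, -0.4]
finger_gap: 0.0948
[ 0.63375737 -0.2348247   0.26656156] [283.84066679 208.17356926] [ 0.69414645 -0.20736149  0.4386121 ]
```

View pics/w1.png

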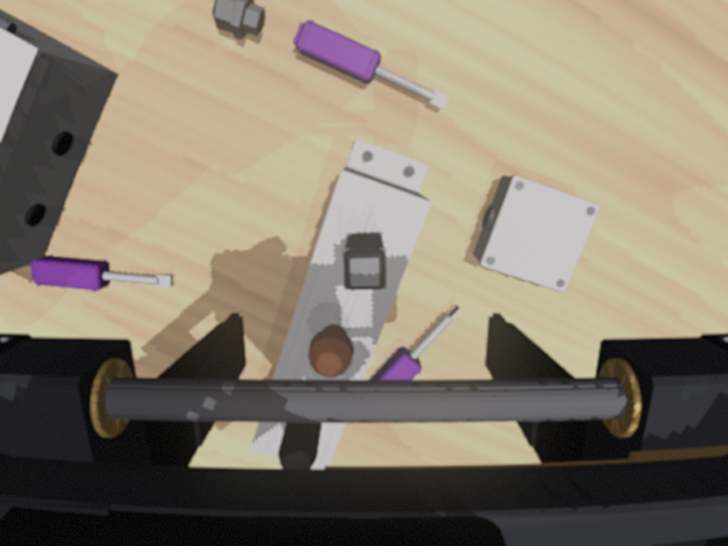

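The wrist view shows the square handle's top at raw (280,205), with its flats nearly parallel to the jaws' axes. The purple decoys are now lying on the bench; they have toppled by themselves, since I passed 100 mm above. Next I measure the handle top's centre and angle.

Run:
```python
from h import *
import pickle
f=pickle.load(open('w1.pkl','rb'))
x0,y0,x1,y1=255,170,305,235
p=f['pixels'][y0:y1,x0:x1].max(2)
print(p[::3,::3])
m=(p<80).astype(np.uint8)
cs,hh=cv2.findContours(m,cv2.RETR_CCOMP,2)
for c,h in zip(cs,hh[0]):
    if cv2.contourArea(c)<60: continue
    R=cv2.minAreaRect(c); B=cv2.boxPoints(R)+[x0,y0]; W=np.array([onz(f,q,.16) for q in B])
    print(h,R,W[:,:2].mean(0).round(4),np.linalg.norm(np.diff(W,axis=0),axis=1).round(4),[round(np.degrees(np.arctan2(*(W[i+1]-W[i])[1::-1])),1) for i in range(3)])
```

```text
[[199 196 193 196 195 194 195 194 195 192 197 195 200 200 200 200 200]
 [199 198 194 194 194 193 195 193 194 192 195 192 199 199 199 200 200]
 [199 199 194 194 193 194 194 194 192 193 194 193 194 199 199 199 199]
 [198 197 193 193 170 156 142 117 118 121 105 105 121 184 200 200 199]
 [198 199 192 189 109  73  73  74  72  74  74  73  73 178 200 200 199]
 [199 199 190 140  85  72  73  71  74  72  73  73  73 160 200 199 199]
 [195 163 159 135  76  73  73  73  73  73  73  74  74 128 201 199 199]
 [198 153 148 132 108  83  76  75  74  76  78  74  83 122 188 200 199]
 [198 152 148 113  74  75  76  76  77  78  77  79  78  82 183 199 199]
 [195 154 147 102  77  83  87  88  89  92  95  99  92  77 153 168 167]
 [198 153 146 104  75 146 152 153 153 153 154 155 126  77 132 146 146]
 [164 146 146 111  75 146 153 152 153 153 153 154 126  76 131 146 146]
 [146 145 145 116  71 145 152 152 152 152 153 152 127  77 130 146 146]
 [144 145 145 116  71 134 149 140 149 150 149 149 124  73 128 144 146]
 [144 145 145 116  68 104 111 109 111 115 111 116  97  69 126 145 145]
 [144 144 144 120  66 101 109 110 109 110 111 110  97  70 127 144 143]
 [142 144 152 122  64 100 110 110 110 111 110 110  98  70 127 144 144]
 [143 173 199 172  85  71  73  74  75  76  78  72  72  94 132 144 143]
 [144 173 197 194 195 188 192 193 195 195 191 142 142 142 144 143 144]
 [144 157 195 195 192 196 192 195 194 195 177 142 141 143 143 143 147]
 [142 144 188 195 191 196 192 195 195 196 178 141 142 142 143 142 152]
 [133 135 172 194 194 193 192 195 195 194 190 143 141 141 142 144 156]]
[-1 -1  1 -1] ((24.972640991210938, 30.87075424194336), (41.26536560058594, 29.58074951171875), 87.51044464111328) [ 0.6354 -0.2347] [0.0232 0.0337 0.0239] [np.float64(-61.9), np.float64(-151.5), np.float64(118.1)]
[-1 -1 -1  0] ((25.5, 37.0), (27.0, 28.0), 0.0) [ 0.6311 -0.2372] [0.023  0.0213 0.023 ] [np.float64(25.0), np.float64(-64.5), np.float64(-153.9)]
```

```bash
python3 -m crank '{"offset":[[-0.017,-0.019,-0.2],[0,0,-0.23],[0,0,-0.23],[0,0,-0.23],[0,0,-0.18]],"rot":[[0,0,0],[0,0,0],[0,0,0],[0,0,0],[0,0,0]]}'
python3 -m crank '{"offset":[[0,0,0],[0,0,0],[0,0,0],[0,0,0],[0,0,0]],"rot":[[0,0,0],[0,0,0],[0,0,0],[0,0,0],[0,0,0]]}' 1
python3 -m crank '{"offset":[[0,0,0],[0,0,0],[0,0,0],[0,0,0],[0,0,0]],"rot":[[0,0,0],[0,0,0],[0,0,0],[0,0,0],[0,0,0]]}'
```

```text
time: 1.87
eef_pos: [0.6261, -0.2423, 0.1038]
tcp_rot: [0.846, -0.533, -0.001, 0.0]
wrist_force: [1.0, 0.4, -0.6]
finger_gap: 0.0949
time: 2.28
eef_pos: [0.6277, -0.2431, 0.1087]
tcp_rot: [0.846, -0.533, 0.002, -0.0]
wrist_force: [0.3, 0.7, 0.4]
finger_gap: 0.0674
time: 2.7
eef_pos: [0.627, -0.2428, 0.1068]
tcp_rot: [0.846, -0.533, 0.0, 0.0]
wrist_force: [-1.2, 0.3, -0.0]
finger_gap: 0.034
```

```bash
python3 -m crank '{"offset":[[0,0,0],[0,0,0],[0,0,0],[0,0,0],[0,0,0]],"rot":[[0,0,0],[0,0,0],[0,0,0],[0,0,0],[0,0,0]]}'
python3 -c "
from h import *
o=r.observe();print(o['eef_pos'],o['tcp_rot'],o['wrist_force'],o['torque'],o['finger_gap'])"
python3 -m crank '{"offset":[[0,0,0.1],[0,0,0.2],[0,0,0.2],[0,0,0.2],[0,0,0.2]],"rot":[[0,0,0],[0,0,0],[0,0,0],[0,0,0],[0,0,0]]}'
python3 -m crank '{"offset":[[0,0,0.2],[0,0,0.1],[0,0,0],[0,0,0],[0,0,0]],"rot":[[0,0,0],[0,0,0],[0,0,0],[0,0,0],[0,0,0]]}'
python3 - <<'E'
from h import *
import pickle
S=grab('side');T=grab('top');pickle.dump((S,T),open('lift.pkl','wb'))
o=r.observe();print(o['eef_pos'],o['tcp_rot'],o['wrist_force'],o['torque'],o['finger_gap'])
p=o['eef_pos']; u=proj(S,p-[0,0,.06]); print(u)
x,y=int(u[0]),int(u[1]); save(S,'lift.png',(max(x-60,0),max(y-60,0),x+60,y+45),6)
E
```

```text
time: 3.12
eef_pos: [0.6269, -0.2427, 0.1066]
tcp_rot: [0.846, -0.533, -0.0, 0.0]
wrist_force: [-0.5, 1.0, 1.7]
finger_gap: 0.026
[ 0.62691943 -0.24270232  0.1066239 ] [ 8.45921296e-01 -5.33307747e-01 -8.34651724e-05  4.04368796e-06] [-0.48475373  0.98856612  1.74202801] [ 0.19049556  0.07074673 -0.01938859] 0.02595537410808957
time: 3.53
eef_pos: [0.6267, -0.2427, 0.2428]
tcp_rot: [0.846, -0.533, -0.0, 0.0]
wrist_force: [-1.2, -0.2, -1.6]
finger_gap: 0.0261
time: 3.95
eef_pos: [0.6265, -0.2426, 0.2848]
tcp_rot: [0.846, -0.533, -0.001, 0.0]
wrist_force: [0.6, -0.4, -1.5]
finger_gap: 0.0258
[ 0.62654508 -0.24261214  0.28467095] [ 8.45910857e-01 -5.33322340e-01 -1.43955108e-03  1.79397995e-04] [-0.521098    0.43180783 -1.87549892] [-0.02317455  0.01084966 -0.01766455] 0.02584563305658206
[290.58632715 115.74446795]
```

View pics/lift.png

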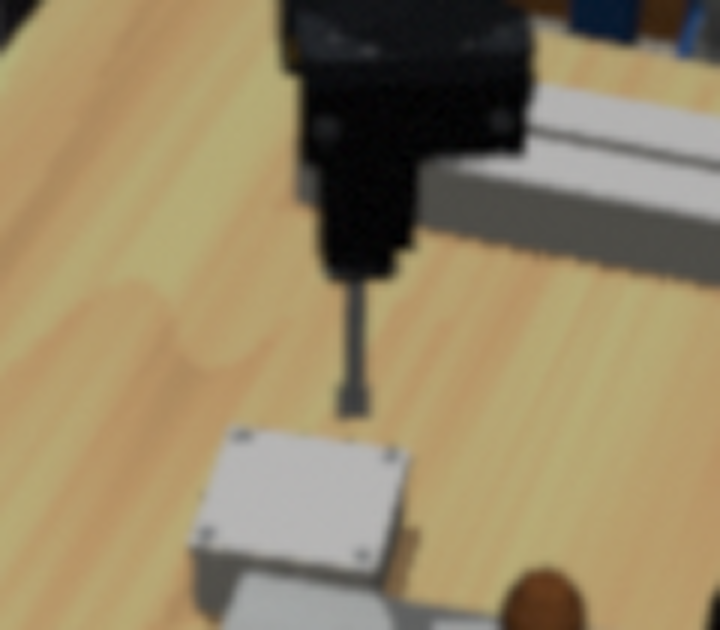

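The side crop shows the blade face-on (about 33 px against 22 px for the shaft). Its width therefore lies along the tool's y axis, at world angle of about 25.5°. It hangs straight, with the tip at crop (352,415). Now I move over the lock.

```bash
python3 - <<'E'
from h import *
import pickle
S,T=pickle.load(open('lift.pkl','rb')); print('tip', onz(S,(230+352/6,55+415/6),.2021))
E
python3 -m crank '{"offset":[[-0.03,0.1,0],[-0.057,0.2,0],[-0.057,0.2,0],[-0.057,0.2,0],[-0.057,0.2,0]],"rot":[[0,0,0],[0,0,0],[0,0,0],[0,0,0],[0,0,0]]}'
python3 -m crank '{"offset":[[-0.057,0.2,0],[-0.057,0.2,0],[-0.057,0.2,0],[-0.057,0.2,0],[-0.057,0.2,0]],"rot":[[0,0,0],[0,0,0],[0,0,0],[0,0,0],[0,0,0]]}'
python3 -m crank '{"offset":[[-0.057,0.2,0],[-0.057,0.2,0],[-0.057,0.2,0],[-0.057,0.2,0],[-0.04,0.17,0]],"rot":[[0,0,0],[0,0,0],[0,0,0],[0,0,0],[0,0,0]]}'
python3 -m crank '{"offset":[[0,0,0],[0,0,0],[0,0,0],[0,0,0],[0,0,0]],"rot":[[0,0,0],[0,0,0],[0,0,0],[0,0,0],[0,0,0]]}'
python3 - <<'E'
from h import *
import pickle
f=grab('wrist');pickle.dump(f,open('w2.pkl','wb'))
o=r.observe();print(o['eef_pos'],o['tcp_rot'])
print(proj(f,[.5105,.19,.126]),proj(f,o['eef_pos']+[.0054,.0026,-.0826])); save(f,'w2.png',s=1.3)
E
```

```text
tip [ 0.62990997 -0.2412266   0.2021    ]
time: 4.47
eef_pos: [0.5874, -0.1065, 0.2853]
tcp_rot: [0.846, -0.533, -0.001, 0.0]
wrist_force: [0.2, 0.4, -1.4]
finger_gap: 0.0258
time: 4.88
eef_pos: [0.5446, 0.0436, 0.2856]
tcp_rot: [0.846, -0.533, -0.001, 0.0]
wrist_force: [1.6, -0.7, -0.6]
finger_gap: 0.0262
time: 5.3
eef_pos: [0.5042, 0.1894, 0.2857]
tcp_rot: [0.846, -0.533, -0.001, 0.001]
wrist_force: [0.1, -0.2, -0.8]
finger_gap: 0.0262
time: 5.72
eef_pos: [0.5056, 0.1868, 0.2864]
tcp_rot: [0.846, -0.534, -0.0, 0.0]
wrist_force: [0.1, -1.1, -1.8]
finger_gap: 0.0258
[0.50558195 0.1868524  0.28646569] [ 8.45576942e-01 -5.33853539e-01 -3.11960355e-05  1.81534188e-04]
[280.64809038 188.48525156] [281.61066577 208.801925  ]
```

View pics/w2.png

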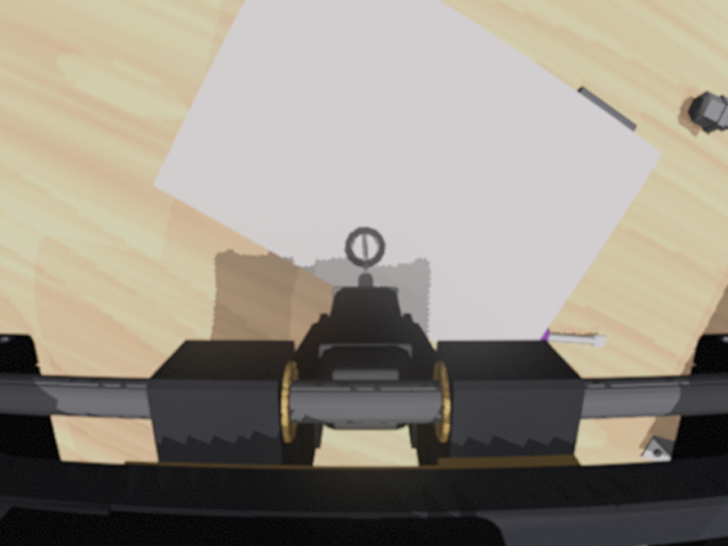

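The wrist view shows the lock ring at display (365,246), i.e. raw (281,189), matching the prediction. The slot runs nearly along the image vertical, and the blade tip is at about (366,274). Next I measure the ring centre and slot angle.

Run:
```python
from h import *
import pickle
f=pickle.load(open('w2.pkl','rb'))
x0,y0,x1,y1=262,172,300,206
p=f['pixels'][y0:y1,x0:x1].max(2); print(p[8:28,6:32])
m=(p<125).astype(np.uint8); cs=cv2.findContours(m,0,1)[0]
c=max((c for c in cs),key=cv2.contourArea); E=cv2.fitEllipse(c); ctr=np.array(E[0])+[x0,y0]; print(E,ctr,onz(f,ctr,.128))
# slot: dark pixels within inner radius
yy,xx=np.mgrid[y0:y1,x0:x1]; d=np.hypot(xx-ctr[0],yy-ctr[1]); k=(d<7.5)
w=np.clip(150-p.astype(float),0,None)*k
P=np.stack([xx[w>0],yy[w>0]],1).astype(float); W=np.array([onz(f,q,.125)[:2] for q in P]); ww=w[w>0]
mu=(W*ww[:,None]).sum(0)/ww.sum(); C=((W-mu).T*ww)@(W-mu); v=np.linalg.eigh(C); print('slot mu',mu,'ang',np.degrees(np.arctan2(v[1][1,1],v[1][0,1])),v[0])
# door edges
h=f['pixels'].min(2)
```

```text
[[157 115  92  91  92  91  92 106 129 142 138 130 129 138 150 151 139 125
  108  96  93  93  93 106 136 173]
 [131  98  91  94  94  97 108 140 169 179 164 144 139 153 177 187 179 161
  137 114 100  93  92  93 105 143]
 [110  91  93  96 106 121 150 180 198 199 175 146 137 156 187 203 202 193
  173 144 118 104  94  91  94 116]
 [ 97  91  93 101 122 153 182 202 209 202 176 143 136 155 189 206 210 207
  196 171 142 122 106  94  92 100]
 [ 92  92  96 112 139 176 200 208 210 203 175 142 134 152 185 205 210 209
  205 187 161 138 116  98  92  95]
 [ 91  93 104 119 149 185 205 209 210 202 174 141 132 143 177 200 208 210
  208 197 173 148 126 105  92  91]
 [ 90  97 114 134 161 191 205 209 209 201 173 141 133 143 171 196 206 209
  209 203 183 158 135 110  93  88]
 [ 90 103 128 152 178 199 207 209 209 203 175 141 134 140 166 195 206 209
  209 206 194 175 153 122  97  89]
 [ 90 105 136 165 190 204 208 208 209 202 176 144 133 136 160 192 206 209
  209 207 203 190 166 131  99  88]
 [ 92 107 141 173 196 206 209 208 209 202 176 144 131 127 151 189 205 209
  209 208 206 196 173 134  99  89]
 [ 90 104 
[... 627 characters left out ...]
100  86  87  86]
 [ 86  84  85  90 117 155 186 201 208 208 199 173 144 130 145 184 205 207
  200 183 150 110  88  84  86  98]
 [ 88  81  79  82  94 122 154 180 195 201 197 177 155 138 145 180 199 194
  179 153 121  93  85  83  88 116]
 [ 95  76  78  79  81  92 113 139 158 173 177 172 163 148 145 165 177 166
  141 113  95  87  84  84  96 138]
 [111  85  79  76  75  77  85  97 113 128 140 149 148 138 131 135 140 129
  106  89  84  86  85  89 117 163]]
((18.228836059570312, 18.029624938964844), (28.932857513427734, 29.969831466674805), 17.39080047607422) [280.22883606 190.02962494] [0.50935999 0.18989118 0.128     ]
slot mu [0.50878266 0.18931915] ang -147.88609052785674 [0.00019824 0.00747725]
```

```bash
python3 -m crank '{"offset":[[0,0,-0.1],[0,0,-0.1],[0,0,-0.1],[0,0,-0.1],[0,0,-0.03]],"rot":[[0,0,0.015],[0,0,0.015],[0,0,0],[0,0,0],[0,0,0]]}'
python3 -m crank '{"offset":[[0,0,0],[0,0,0],[0,0,0],[0,0,0],[0,0,0]],"rot":[[0,0,0],[0,0,0],[0,0,0],[0,0,0],[0,0,0]]}'
python3 - <<'E'
from h import *
import pickle
f=grab('wrist');pickle.dump(f,open('w3.pkl','wb'))
S=grab('side');pickle.dump(S,open('s3.pkl','wb'))
o=r.observe();q=o['tcp_rot'];print(o['eef_pos'],q,2*np.degrees(np.arctan2(q[1],q[0])),o['wrist_force'],o['torque'])
u=np.array([.857,.515,0]); t=o['eef_pos']-[0,0,.0826]
for a in(-.006,0,.003,.005,.011): print(a,proj(f,t+a*u))
print(proj(f,[.5098,.1899,.128]))
a=cv2.cvtColor(f['pixels'],cv2.COLOR_RGB2BGR)[160:235,240:320]; x,y=proj(S,t).astype(int)
b=cv2.cvtColor(S['pixels'],cv2.COLOR_RGB2BGR)[y-45:y+20,x-32:x+32]
cv2.imwrite('pics/w3.png',np.hstack([cv2.resize(a,(480,450),interpolation=cv2.INTER_CUBIC),cv2.resize(b,(320,450*320//320),interpolation=cv2.INTER_CUBIC)]))
print(x-32,y-45)
E
```

```text
time: 6.18
eef_pos: [0.5048, 0.1869, 0.2202]
tcp_rot: [0.87, -0.493, -0.001, 0.001]
wrist_force: [-0.2, 0.0, -1.3]
finger_gap: 0.0257
time: 6.6
eef_pos: [0.5055, 0.1877, 0.2228]
tcp_rot: [0.87, -0.493, 0.0, -0.0]
wrist_force: [0.2, 0.5, -1.5]
finger_gap: 0.026
[0.50539466 0.18777278 0.22256037] [ 8.70115854e-01 -4.92847123e-01  2.70627884e-04 -2.01990285e-04] -59.05577792391563 [-0.01866945  0.39763717 -0.91451773] [0.03129945 0.05075836 0.0057979 ]
-0.006 [281.64324554 224.83681342]
0 [281.6383462  217.01411744]
0.003 [281.63584745 213.06819691]
0.005 [281.63416326 210.42483024]
0.011 [281.6290217  202.43379805]
[282.17200887 206.66225924]
242 281
```

View pics/w3.png

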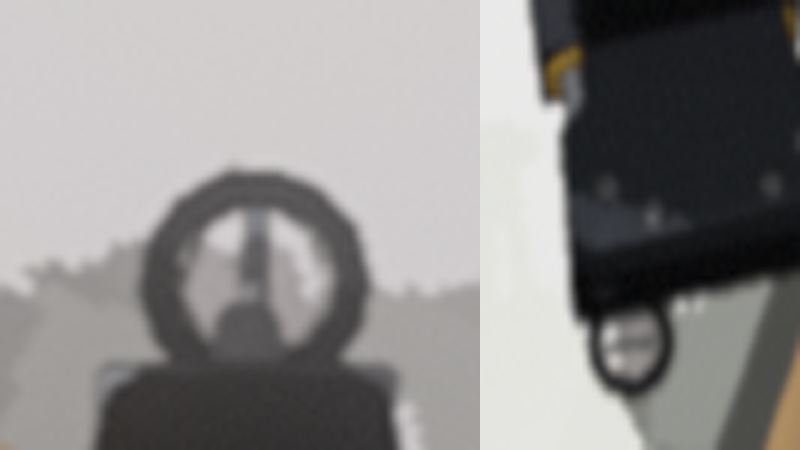

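Run:
```python
from h import *
import pickle
f=pickle.load(open('w3.pkl','rb'))
p=f['pixels'].max(2); 
for y in range(192,220): print(y,p[y,270:296])
```

```text
192 [159 135 108  90  88  89  90  90  89  90  88  88  90  90  90  90  92  93
  92  90  89  88  94 117 154 187]
193 [110  95  88  88  87  89  88  86  85  87  86  86  89  88  87  88  88  87
  88  91  90  90  89  90 118 158]
194 [ 86  87  88  88  89  86  84  88 101 111 107 103 103 102 104 109 105  94
  88  89  88  92  89  87  93 121]
195 [ 86  87  88  86  87  88  95 115 143 157 144 129 126 127 134 151 148 123
  99  91  88  88  89  88  87  93]
196 [ 86  87  83  84  92 115 139 163 183 188 168 142 134 135 149 177 183 166
 137 113 100  95  89  88  89  86]
197 [ 87  86  85  91 118 156 181 197 204 200 174 142 134 135 152 186 201 196
 178 155 129 112  97  90  88  88]
198 [ 85  89  93 111 151 185 203 209 211 203 175 139 127 128 148 186 206 208
 202 187 166 141 118  96  87  88]
199 [ 88  97 103 130 172 199 208 210 209 199 168 129 112 113 138 181 204 209
 209 204 191 165 133 107  93  86]
200 [ 95 105 110 135 171 194 203 207 205 190 154 115 101 101 124 168 194 203
 206 208 201 176 140 118 102  89]
201 [107 112 118 142 165 179 187 195 196 179 140 106  98  98 118 156 178 186
 196 204 204 184 152 132
[... 1255 characters left out ...]
 143 114  93  89  88  89  90  90  88  88 100 129 152
 162 162 160 148 128 105  85  73]
214 [ 73  78 100 129 145 133 105  90  89  88  91  91  90  90  86  93 117 147
 160 161 152 133 108  86  73  70]
215 [ 67  71  84 110 127 122 102  90  90  90  88  91  88  88  87  90 112 142
 155 153 138 117  88  73  69  72]
216 [ 69  68  72  90 106 103  94  89  89  89  89  89  88  88  87  90 102 127
 138 134 118  96  78  70  68  69]
217 [ 69  68  67  73  83  88  88  88  90  89  90  89  89  87  87  86  91 102
 108 102  90  78  69  67  70  68]
218 [69 69 66 66 71 80 84 87 88 89 89 87 88 89 87 85 85 83 81 74 67 67 67 69
 70 69]
219 [68 69 69 68 69 78 81 83 83 84 83 83 83 83 82 82 78 75 66 65 66 67 69 70
 68 69]
```

```bash
python3 -m crank '{"offset":[[0,-0.006,-0.02],[0,0,-0.02],[0,0,-0.02],[0,0,-0.02],[0,0,0]],"rot":[[0,0,0],[0,0,0],[0,0,0],[0,0,0],[0,0,0]]}'
python3 -m crank '{"offset":[[0,0,-0.003],[0,0,-0.003],[0,0,-0.003],[0,0,-0.003],[0,0,-0.003]],"rot":[[0,0,0],[0,0,0],[0,0,0],[0,0,0],[0,0,0]]}'
python3 -m crank '{"offset":[[0,0,-0.003],[0,0,-0.003],[0,0,-0.003],[0,0,-0.003],[0,0,0]],"rot":[[0,0,0],[0,0,0],[0,0,0],[0,0,0],[0,0,0]]}'
```

```text
time: 7.12
eef_pos: [0.505, 0.1868, 0.2094]
tcp_rot: [0.87, -0.493, -0.0, 0.0]
wrist_force: [0.1, -0.4, -1.0]
finger_gap: 0.0261
time: 7.53
eef_pos: [0.5053, 0.1868, 0.2079]
tcp_rot: [0.87, -0.493, 0.0, -0.0]
wrist_force: [-0.1, -0.4, -0.7]
finger_gap: 0.026
time: 7.95
eef_pos: [0.5053, 0.1868, 0.206]
tcp_rot: [0.87, -0.493, -0.0, 0.0]
wrist_force: [0.2, -0.4, -2.1]
finger_gap: 0.0258
```

```bash
python3 -m crank '{"offset":[[0,0,-0.003],[0,0,-0.003],[0,0,-0.003],[0,0,-0.003],[0,0,0]],"rot":[[0,0,0],[0,0,0],[0,0,0],[0,0,0],[0,0,0]]}'
python3 -m crank '{"offset":[[0,0,-0.003],[0,0,-0.003],[0,0,-0.003],[0,0,0],[0,0,0]],"rot":[[0,0,0],[0,0,0],[0,0,0],[0,0,0],[0,0,0]]}'
python3 -c "
from h import *
o=r.observe();print(o['eef_pos'],o['wrist_force'],o['torque'],o['finger_gap'])
f=grab('wrist');save(f,'w4.png',(240,170,320,230),6)"
```

```text
time: 8.37
eef_pos: [0.5053, 0.1868, 0.2042]
tcp_rot: [0.87, -0.493, -0.0, 0.0]
wrist_force: [0.4, -0.2, -1.0]
finger_gap: 0.0258
time: 8.78
eef_pos: [0.5053, 0.1868, 0.2031]
tcp_rot: [0.87, -0.493, 0.0, -0.0]
wrist_force: [-0.0, 0.2, 0.6]
finger_gap: 0.026
[0.50534204 0.18682862 0.20305999] [-0.01842011  0.19866465  0.57908948] [-0.04031909  0.0654758   0.04331921] 0.025963329964309393
```

View pics/w4.png

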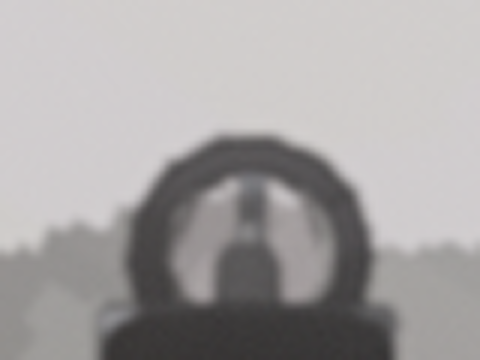

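The blade seems to be in the slot: it meets something at tip z ≈ 0.1205, the expected raised floor height, and the crop shows the blade edge at (252,205) inside the slot. Pressing gently now.

```bash
python3 -m crank '{"offset":[[0,0,-0.003],[0,0,-0.003],[0,0,-0.003],[0,0,-0.003],[0,0,0]],"rot":[[0,0,0],[0,0,0],[0,0,0],[0,0,0],[0,0,0]]}'
python3 -m crank '{"offset":[[0,0,-0.002],[0,0,-0.002],[0,0,-0.002],[0,0,-0.002],[0,0,0]],"rot":[[0,0,0],[0,0,0],[0,0,0],[0,0,0],[0,0,0]]}'
python3 -c "
from h import *
o=r.observe();print(o['eef_pos'],o['wrist_force'],o['torque'],o['finger_gap'])"
```

```text
time: 9.25
eef_pos: [0.5054, 0.1868, 0.2013]
tcp_rot: [0.87, -0.493, 0.0, -0.0]
wrist_force: [-1.9, 0.2, 5.3]
finger_gap: 0.0258
time: 9.67
eef_pos: [0.5054, 0.1869, 0.2003]
tcp_rot: [0.87, -0.493, 0.0, -0.0]
wrist_force: [-2.0, 1.0, 8.7]
finger_gap: 0.0262
[0.50536054 0.18687629 0.2002792 ] [-1.99391643  0.9610506   8.72498546] [-0.07618007  0.47624028 -0.03044536] 0.026214886194800655
```

```bash
python3 -m crank '{"offset":[[0,0,-0.002],[0,0,-0.002],[0,0,-0.002],[0,0,0],[0,0,0]],"rot":[[0,0,0],[0,0,0],[0,0,0],[0,0,0],[0,0,0]]}'
python3 -m crank '{"offset":[[0,0,-0.002],[0,0,-0.001],[0,0,-0.001],[0,0,0],[0,0,0]],"rot":[[0,0,0],[0,0,0],[0,0,0],[0,0,0],[0,0,0]]}'
python3 -c "
from h import *
o=r.observe();print(o['eef_pos'],o['wrist_force'],o['torque'],o['finger_gap'])"
```

```text
time: 10.08
eef_pos: [0.5054, 0.1869, 0.1996]
tcp_rot: [0.87, -0.493, 0.0, -0.0]
wrist_force: [-2.1, -1.3, 8.9]
finger_gap: 0.0258
time: 10.5
eef_pos: [0.5054, 0.1869, 0.1991]
tcp_rot: [0.87, -0.493, 0.0, -0.0]
wrist_force: [-2.5, 0.3, 9.9]
finger_gap: 0.0261
[0.5054198  0.18686841 0.19912029] [-2.53104376  0.33716928  9.94278813] [-0.10861153  0.66604425  0.0359136 ] 0.026121750375044567
```

```bash
python3 -m crank '{"offset":[[0,0,-0.001],[0,0,-0.001],[0,0,-0.001],[0,0,0],[0,0,0]],"rot":[[0,0,0],[0,0,0],[0,0,0],[0,0,0],[0,0,0]]}'
python3 -m crank '{"offset":[[0,0,-0.001],[0,0,-0.001],[0,0,-0.001],[0,0,0],[0,0,0]],"rot":[[0,0,0],[0,0,0],[0,0,0],[0,0,0],[0,0,0]]}'
python3 -c "
from h import *
o=r.observe();print(o['eef_pos'],o['wrist_force'],o['torque'],o['finger_gap'])"
```

```text
time: 10.92
eef_pos: [0.5054, 0.1869, 0.1988]
tcp_rot: [0.87, -0.493, 0.0, -0.0]
wrist_force: [-3.4, -1.2, 10.9]
finger_gap: 0.0257
time: 11.33
eef_pos: [0.5054, 0.1869, 0.1984]
tcp_rot: [0.87, -0.493, 0.0, -0.0]
wrist_force: [-3.1, -1.3, 12.8]
finger_gap: 0.0257
[0.50543754 0.18686868 0.19839179] [-3.10697572 -1.25207972 12.83210961] [-0.09481441  0.81716702  0.03906342] 0.02565027134473441
```

```bash
python3 -m crank '{"offset":[[0,0,-0.001],[0,0,-0.001],[0,0,-0.001],[0,0,0],[0,0,0]],"rot":[[0,0,0],[0,0,0],[0,0,0],[0,0,0],[0,0,0]]}'
python3 -m crank '{"offset":[[-0.0006,0.001,0],[-0.0006,0.001,0],[-0.0006,0.001,0],[-0.0006,0.001,0],[-0.0006,0.001,0]],"rot":[[0,0,-0.01],[0,0,-0.01],[0,0,-0.01],[0,0,-0.01],[0,0,-0.01]]}'
python3 -c "
from h import *
o=r.observe();print(o['eef_pos'],o['wrist_force'],o['torque'],o['finger_gap'])"
```

```text
time: 11.75
eef_pos: [0.5054, 0.1869, 0.1981]
tcp_rot: [0.87, -0.493, 0.0, -0.0]
wrist_force: [-2.8, -1.1, 13.0]
finger_gap: 0.0257
time: 12.17
eef_pos: [0.5056, 0.1877, 0.1982]
tcp_rot: [0.828, -0.56, 0.001, -0.001]
wrist_force: [-0.8, 0.9, 11.0]
finger_gap: 0.0258
[0.50558637 0.18773604 0.19823151] [-0.79019914  0.8838948  10.95245227] [-0.00461782  0.17451603  0.0264219 ] 0.025817325633829876
```

```bash
python3 -m crank '{"offset":[[0,0,-0.001],[0,0,-0.001],[0,0,-0.001],[0,0,-0.001],[0,0,0]],"rot":[[0,0,0],[0,0,0],[0,0,0],[0,0,0],[0,0,0]]}'
python3 -m crank '{"offset":[[-0.0004,0.0011,-0.0003],[-0.0004,0.0011,-0.0003],[-0.0004,0.0011,0],[-0.0004,0.0011,0],[0,0,0]],"rot":[[0,0,-0.01],[0,0,-0.01],[0,0,-0.01],[0,0,-0.01],[0,0,0]]}'
python3 -c "
from h import *
o=r.observe();print(o['eef_pos'],o['wrist_force'],o['torque'],o['finger_gap'])"
```

```text
time: 12.58
eef_pos: [0.5057, 0.1878, 0.1979]
tcp_rot: [0.829, -0.56, 0.001, -0.001]
wrist_force: [-1.6, -0.9, 14.7]
finger_gap: 0.0253
time: 13.0
eef_pos: [0.5055, 0.1886, 0.1979]
tcp_rot: [0.791, -0.611, 0.001, -0.001]
wrist_force: [-1.2, 0.4, 14.7]
finger_gap: 0.026
[0.50551964 0.1885968  0.19787662] [-1.18517277  0.42861414 14.65278396] [0.11223274 0.30673048 0.10734419] 0.025980367848570864
```

```bash
python3 -m crank '{"offset":[[-0.0002,0.0011,0],[-0.0002,0.0011,0],[-0.0002,0.0011,0],[-0.0002,0.0011,0],[0,0,0]],"rot":[[0,0,-0.01],[0,0,-0.01],[0,0,-0.01],[0,0,-0.01],[0,0,0]]}'
python3 -c "
from h import *
o=r.observe();print(o['eef_pos'],o['wrist_force'],o['torque'],o['finger_gap'])"
python3 -m crank '{"offset":[[0,0.0011,0],[0,0.0011,0],[0,0.0011,0],[0,0,0],[0,0,0]],"rot":[[0,0,-0.01],[0,0,-0.01],[0,0,-0.01],[0,0,0],[0,0,0]]}'
python3 -c "
from h import *
o=r.observe();q=o['tcp_rot'];print(o['eef_pos'],o['wrist_force'],o['torque'],90+2*np.degrees(np.arctan2(q[1],q[0])))"
```

```text
time: 13.42
eef_pos: [0.5054, 0.1892, 0.1979]
tcp_rot: [0.751, -0.66, 0.001, -0.001]
wrist_force: [-1.7, 0.5, 14.7]
finger_gap: 0.0256
[0.50543537 0.18919513 0.19785931] [-1.71607709  0.48882216 14.66233241] [0.05400519 0.27125741 0.08487642] 0.025618651651685326
time: 13.83
eef_pos: [0.5054, 0.1896, 0.1979]
tcp_rot: [0.72, -0.694, 0.001, -0.001]
wrist_force: [-0.8, -0.0, 15.2]
finger_gap: 0.0257
[0.5054394  0.18961165 0.19786252] [-0.79445084 -0.04759991 15.15988495] [-0.04680879  0.28343043  0.02891642] 2.136635404834635
```

```bash
python3 -m crank '{"offset":[[0,0.0011,0],[0,0.0011,0],[0,0.0011,0],[0,0,0],[0,0,0]],"rot":[[0,0,-0.01],[0,0,-0.01],[0,0,-0.01],[0,0,0],[0,0,0]]}'
python3 -c "
from h import *
o=r.observe();q=o['tcp_rot'];print(o['eef_pos'],o['wrist_force'],o['torque'],90+2*np.degrees(np.arctan2(q[1],q[0])))"
python3 -m crank '{"offset":[[0.0001,0.0011,0],[0.0001,0.0011,0],[0,0,0],[0,0,0],[0,0,0]],"rot":[[0,0,-0.01],[0,0,-0.01],[0,0,0],[0,0,0],[0,0,0]]}'
python3 -c "
from h import *
o=r.observe();q=o['tcp_rot'];print(o['eef_pos'],o['wrist_force'],o['torque'],90+2*np.degrees(np.arctan2(q[1],q[0])))"
```

```text
time: 14.25
eef_pos: [0.5054, 0.1901, 0.1979]
tcp_rot: [-0.687, 0.727, -0.001, 0.001]
wrist_force: [-1.8, -0.5, 14.5]
finger_gap: 0.0258
[0.50544282 0.19009596 0.19787563] [-1.79283068 -0.50297065 14.53589857] [-0.0594581   0.22725468  0.05779364] 356.7417897071969
time: 14.67
eef_pos: [0.5055, 0.1904, 0.1979]
tcp_rot: [-0.664, 0.748, -0.001, 0.001]
wrist_force: [-1.6, -1.2, 15.2]
finger_gap: 0.0259
[0.50547041 0.19041347 0.19786905] [-1.63870312 -1.21609344 15.17099304] [-0.13741191  0.28391562 -0.00044039] 353.1521645268262
```

```bash
python3 -m crank '{"offset":[[0.0001,0.0011,0],[0.0001,0.0011,0],[0,0,0],[0,0,0],[0,0,0]],"rot":[[0,0,-0.01],[0,0,-0.01],[0,0,0],[0,0,0],[0,0,0]]}'
python3 -c "
from h import *
o=r.observe();q=o['tcp_rot'];print(o['eef_pos'],o['wrist_force'],o['torque'],90+2*np.degrees(np.arctan2(q[1],q[0])))"
python3 -m crank '{"offset":[[0.0001,0.0011,0],[0,0,0],[0,0,0],[0,0,0],[0,0,0]],"rot":[[0,0,-0.01],[0,0,0],[0,0,0],[0,0,0],[0,0,0]]}'
python3 - <<'E'
from h import *
o=r.observe();q=o['tcp_rot'];print(o['eef_pos'],o['wrist_force'],o['torque'],90+2*np.degrees(np.arctan2(q[1],q[0])))
save(grab('wrist'),'w5.png',(240,170,320,230),6)
E
```

```text
time: 15.08
eef_pos: [0.5055, 0.1907, 0.1978]
tcp_rot: [-0.64, 0.769, -0.001, 0.001]
wrist_force: [-0.9, -0.1, 16.0]
finger_gap: 0.0262
[0.50551613 0.19068555 0.19784645] [-0.86143119 -0.0996259  15.96004493] [-0.16459093  0.21628516  0.09183745] 349.55064734497745
time: 15.5
eef_pos: [0.5056, 0.1908, 0.1979]
tcp_rot: [-0.628, 0.779, -0.001, 0.001]
wrist_force: [-0.4, -0.7, 14.9]
finger_gap: 0.0257
[0.50555888 0.19083802 0.19787538] [-0.35140012 -0.67291121 14.87258862] [-0.19598447  0.25198325  0.08980428] 347.7513281162947
```

View pics/w5.png

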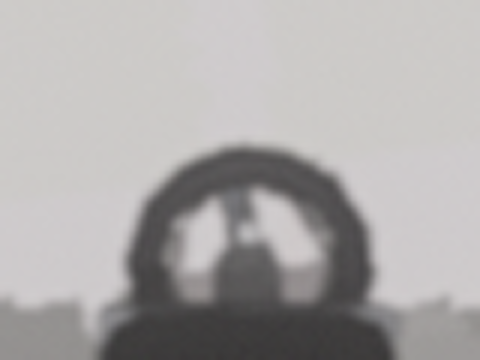

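The crop shows the blade still in the slot at (243,210). The slot leans slightly counter-clockwise of the blade because the blade turns within its play. It is close to the stop, so I continue in small steps and watch the torque.

```bash
python3 -m crank '{"offset":[[0.0001,0.0011,0],[0,0,0],[0,0,0],[0,0,0],[0,0,0]],"rot":[[0,0,-0.01],[0,0,0],[0,0,0],[0,0,0],[0,0,0]]}'
python3 -c "
from h import *
o=r.observe();q=o['tcp_rot'];print(o['eef_pos'],o['wrist_force'],o['torque'],90+2*np.degrees(np.arctan2(q[1],q[0])))"
python3 -m crank '{"offset":[[0.0001,0.0011,0],[0,0,0],[0,0,0],[0,0,0],[0,0,0]],"rot":[[0,0,-0.01],[0,0,0],[0,0,0],[0,0,0],[0,0,0]]}'
python3 -c "
from h import *
o=r.observe();q=o['tcp_rot'];print(o['eef_pos'],o['wrist_force'],o['torque'],90+2*np.degrees(np.arctan2(q[1],q[0])))"
```

```text
time: 15.97
eef_pos: [0.5056, 0.191, 0.1979]
tcp_rot: [-0.615, 0.788, -0.001, 0.002]
wrist_force: [-1.6, -0.8, 13.9]
finger_gap: 0.0261
[0.50558628 0.19100275 0.19790158] [-1.57408121 -0.76031554 13.92147784] [-0.20357714  0.17095617  0.05373744] 345.95309388792936
time: 16.38
eef_pos: [0.5056, 0.1912, 0.1979]
tcp_rot: [-0.603, 0.798, -0.001, 0.001]
wrist_force: [-1.9, -1.1, 15.2]
finger_gap: 0.0259
[0.50560411 0.19116706 0.19787014] [-1.8958834  -1.1324294  15.23883982] [-0.24863058  0.22061569  0.09667512] 344.1545684734241
```

```bash
python3 -m crank '{"offset":[[0.0002,0.0011,0],[0.0002,0.0011,0],[0,0,0],[0,0,0],[0,0,0]],"rot":[[0,0,-0.01],[0,0,-0.01],[0,0,0],[0,0,0],[0,0,0]]}'
python3 - <<'E'
from h import *
o=r.observe();q=o['tcp_rot'];print(o['eef_pos'],o['wrist_force'],o['torque'],90+2*np.degrees(np.arctan2(q[1],q[0])))
f=grab('wrist'); save(f,'w6.png',(250,180,310,225),8)
E
```

```text
time: 16.8
eef_pos: [0.5057, 0.1915, 0.1979]
tcp_rot: [-0.578, 0.816, -0.001, 0.002]
wrist_force: [-1.6, -0.9, 15.2]
finger_gap: 0.0258
[0.50569618 0.19149494 0.19786133] [-1.60782009 -0.88648292 15.23128811] [-0.23132691  0.15296112  0.05104835] 340.55824016728593
```

View pics/w6.png

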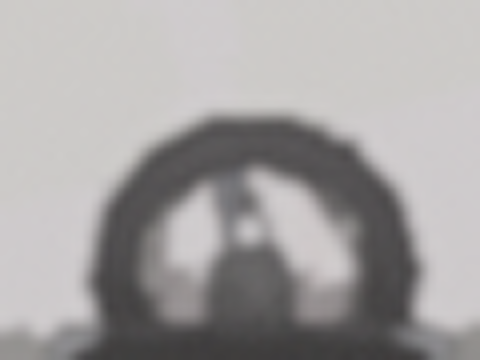

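Run:
```python
from h import *
f=grab('wrist'); p=f['pixels'].max(2)
for y in range(196,214): print(y,p[y,268:296])
c=[.5098,.19,.12]
print('centre px',proj(f,c))
for a in (10,0,-5,-10,-15,-20):
    t=np.radians(a); print(a,[proj(f,c+d*np.array([np.cos(t),np.sin(t),0])).round(1).tolist() for d in(.004,.006,.008)])
```

```text
196 [204 200 193 179 158 131 106  92  86  86  87  87  86  86  87  87  86  86
  86  90  98 110 133 164 185 192 197 204]
197 [194 179 157 133 110  92  85  87  88  90  91  90  88  87  88  90  89  88
  86  86  85  86  98 122 141 152 171 193]
198 [166 136 109  92  85  85  86  90  91  90  90  88  86  85  86  87  86  88
  90  90  87  84  85  87  95 102 138 180]
199 [127  96  86  84  86  88  89  88  87  86  86  85  84  85  85  84  83  83
  85  86  87  86  86  86  82  83 110 154]
200 [ 97  83  86  86  89  88  87  86  85  86  87  87  93 107 111 103  90  86
  86  83  85  86  86  86  85  83  91 119]
201 [ 85  84  88  85  85  85  86  89  90  94  98 103 120 149 159 148 128 110
  98  91  84  82  83  85  87  85  82  90]
202 [ 84  87  86  84  84  85 101 117 117 113 117 119 135 170 188 185 172 156
 142 125 100  86  84  86  85  85  85  83]
203 [ 84  85  85  86  89 103 137 158 148 129 123 120 128 160 187 199 199 194
 185 167 139 109  96  92  87  85  83  83]
204 [ 85  84  87  94 110 140 173 185 165 133 123 117 115 134 170 196 205 206
 204 195 174 138 111 100  93  86  83  84]
205 [ 83  88  99 117 147 177 
[... 693 characters left out ...]
 136 161 190 205 207 206 202 184 151 120 110 114 112 107 107 128 165
 192 205 206 206 206 204 194 165 124  92]
212 [127 138 159 186 197 201 201 189 161 125 104 101 102 103 101  99 107 141
 180 199 202 204 205 207 201 177 135  97]
213 [131 140 153 166 174 181 188 175 138 107 100 101 101 103 102 101 100 120
 158 181 188 196 204 207 203 182 143 100]
centre px [281.21009946 212.62037617]
10 [[278.5, 207.9], [277.1, 205.5], [275.7, 203.2]]
0 [[279.3, 207.5], [278.4, 205.0], [277.5, 202.4]]
-5 [[279.8, 207.4], [279.1, 204.7], [278.4, 202.1]]
-10 [[280.3, 207.3], [279.8, 204.6], [279.4, 201.9]]
-15 [[280.8, 207.2], [280.6, 204.5], [280.3, 201.8]]
-20 [[281.3, 207.2], [281.3, 204.5], [281.3, 201.8]]
```

The slot now lies at about −5°. The enclosure's x is at −4.4° to −5°, so the lock is at its stop and the blade is only taking up play against it. I relax the twist within the play and lift.

```bash
python3 -m crank '{"offset":[[0,-0.0015,0],[0,-0.0015,0],[0,-0.0015,0],[0,-0.0015,0],[0,0,0]],"rot":[[0,0,0.01],[0,0,0.01],[0,0,0.01],[0,0,0.01],[0,0,0]]}'
python3 -m crank '{"offset":[[0,0,0.003],[0,0,0.003],[0,0,0.003],[0,0,0.003],[0,0,0.003]],"rot":[[0,0,0],[0,0,0],[0,0,0],[0,0,0],[0,0,0]]}'
python3 -c "
from h import *
o=r.observe();q=o['tcp_rot'];print(o['eef_pos'],o['wrist_force'],o['torque'],90+2*np.degrees(np.arctan2(q[1],q[0])))"
python3 -m crank '{"offset":[[0,0,0.004],[0,0,0.004],[0,0,0.004],[0,0,0.004],[0,0,0.004]],"rot":[[0,0,0],[0,0,0],[0,0,0],[0,0,0],[0,0,0]]}'
python3 -m crank '{"offset":[[0,0,0.04],[0,0,0.07],[0,0,0.07],[0,0,0.07],[0,0,0.07]],"rot":[[0,0,0],[0,0,0],[0,0,0],[0,0,0],[0,0,0]]}'
python3 -m crank '{"offset":[[0,0,0.07],[0,0,0.07],[0,0,0.04],[0,0,0],[0,0,0]],"rot":[[0,0,0],[0,0,0],[0,0,0],[0,0,0],[0,0,0]]}'
python3 - <<'E'
from h import *
import pickle
o=r.observe();q=o['tcp_rot'];print(o['eef_pos'],o['wrist_force'],o['torque'],90+2*np.degrees(np.arctan2(q[1],q[0])))
f=grab('wrist'); T=grab('top'); S=grab('side'); pickle.dump((f,T,S),open('w7.pkl','wb'))
c=[.5098,.19,.12]; print(proj(f,c),proj(f,[.5098,.19,.128]),proj(f,o['eef_pos']-[0,0,.0826]))
a=cv2.cvtColor(f['pixels'],cv2.COLOR_RGB2BGR)[150:240,220:340]
cv2.imwrite('pics/w7.png',cv2.resize(a,(780,585),interpolation=cv2.INTER_CUBIC))
E
```

```text
time: 17.32
eef_pos: [0.5057, 0.1907, 0.1979]
tcp_rot: [-0.628, 0.778, -0.001, 0.002]
wrist_force: [-1.5, 0.6, 15.2]
finger_gap: 0.0258
time: 17.73
eef_pos: [0.5055, 0.1907, 0.1994]
tcp_rot: [-0.628, 0.779, -0.001, 0.001]
wrist_force: [0.9, 0.2, 5.6]
finger_gap: 0.0261
[0.50549654 0.19068983 0.19938637] [0.94184946 0.15478981 5.5656247 ] [ 0.13883663 -0.3031989  -0.04706332] 347.7394829619396
time: 18.15
eef_pos: [0.5043, 0.1905, 0.2013]
tcp_rot: [-0.628, 0.779, 0.0, -0.0]
wrist_force: [-0.5, 1.3, -2.9]
finger_gap: 0.0256
time: 18.57
eef_pos: [0.5048, 0.1904, 0.2513]
tcp_rot: [-0.628, 0.779, -0.0, 0.0]
wrist_force: [0.2, 0.3, -1.0]
finger_gap: 0.0259
time: 18.98
eef_pos: [0.5046, 0.1905, 0.2768]
tcp_rot: [-0.628, 0.779, -0.0, 0.0]
wrist_force: [-0.5, 0.2, -1.9]
finger_gap: 0.0261
[0.50460271 0.19047749 0.27678318] [-0.48689966  0.20466516 -1.87696722] [0.09236541 0.04881683 0.03653678] 347.7442746044294
[280.3042052  189.77772899] [280.29600437 191.49716729] [281.08182111 216.46237729]
```

View pics/w7.png

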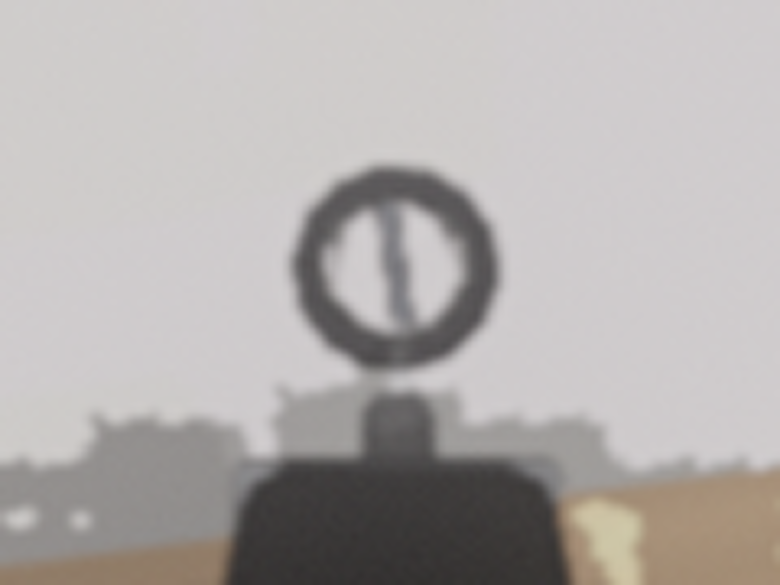

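Run:
```python
from h import *
import pickle
f,T,S=pickle.load(open('w7.pkl','rb'))
x0,y0,x1,y1=262,172,300,210
p=f['pixels'][y0:y1,x0:x1].max(2)
m=(p<125).astype(np.uint8); c=max(cv2.findContours(m,0,1)[0],key=cv2.contourArea); E=cv2.fitEllipse(c); ctr=np.array(E[0])+[x0,y0]; print(E,ctr,onz(f,ctr,.124))
yy,xx=np.mgrid[y0:y1,x0:x1]; k=np.hypot(xx-ctr[0],yy-ctr[1])<8
w=np.clip(165-p.astype(float),0,None)*k
P=np.stack([xx[w>0],yy[w>0]],1).astype(float); W=np.array([onz(f,q,.121)[:2] for q in P]); ww=w[w>0]
mu=(W*ww[:,None]).sum(0)/ww.sum(); C=((W-mu).T*ww)@(W-mu); v=np.linalg.eigh(C); print('slot',mu,np.degrees(np.arctan(v[1][1,1]/v[1][0,1])),v[0])
# enclosure yaw from door edge in this view
h=cv2.cvtColor(f['pixels'],cv2.COLOR_RGB2HSV)
d=np.array([s for s in (cv2.createLineSegmentDetector().detect(cv2.cvtColor(f['pixels'],cv2.COLOR_RGB2GRAY))[0][:,0])])
for s in d:
    a,b=onz(f,s[:2],.118),onz(f,s[2:],.118); L=np.linalg.norm(a-b)
    if L>.07: print(s.round(),a[:2].round(3),b[:2].round(3),np.degrees(np.arctan2(*(b-a)[1::-1])).round(1)%90)
```

```text
((18.366247177124023, 18.912084579467773), (29.417444229125977, 29.70316505432129), 29.699583053588867) [280.36624718 190.91208458] [0.5095266  0.18999737 0.124     ]
slot [0.50886076 0.19001198] -5.16539170891213 [0.00085031 0.02346299]
[449. 358. 512. 354.] [0.284 0.046] [ 0.268 -0.028] 77.8
[ 33. 288. 113. 290.] [0.463 0.471] [0.443 0.382] 77.6
[448. 290. 529. 288.] [0.369 0.042] [ 0.35  -0.048] 77.8
[351. 360. 448. 357.] [0.309 0.155] [0.285 0.048] 77.8
[121. 355. 111. 296.] [0.366 0.401] [0.437 0.386] 78.3
[337. 262. 419. 261.] [0.427 0.151] [0.409 0.069] 77.6
[143. 261. 224. 261.] [0.468 0.34 ] [0.451 0.26 ] 78.0
[203. 360. 291. 359.] [0.343 0.313] [0.325 0.219] 79.2
[113. 322.  41. 319.] [0.407 0.395] [0.425 0.478] 77.7
[521. 319. 448. 322.] [ 0.313 -0.038] [0.331 0.045] 77.6
[ 97. 295.  36. 293.] [0.442 0.401] [0.457 0.47 ] 77.7
[502. 419. 558. 412.] [ 0.171 -0.017] [ 0.153 -0.097] 77.1
[123. 395. 188. 397.] [0.313 0.42 ] [0.297 0.344] 77.8
[ 10. 390.  82. 396.] [0.338 0.567] [0.318 0.472] 77.7
[189. 397. 372. 397.] [0.297 0.343] [0.251 0.139] 77.6
[237. 357. 124. 355.] [0.339 0.275] [0.366 0.398] 77.8
[ 97. 300.  29. 297.] [0.436 0.404] [0.453 0.48 ] 77.4
[187. 392.  89. 388.] [0.304 0.344] [0.329 0.457] 77.6
[438. 349. 338. 352.] [0.299 0.058] [0.323 0.167] 77.8
[334. 302. 228. 302.] [0.383 0.161] [0.407 0.267] 77.8
[ 62. 386.   1. 380.] [0.336 0.491] [0.353 0.574] 78.6
[444. 291. 349. 293.] [0.369 0.046] [0.39  0.144] 77.9
[211. 293. 118. 291.] [0.42  0.282] [0.441 0.377] 77.6
```

The lock is confirmed: the slot is at −5.2°, along the enclosure's x, and the press force vanished about 2 mm into the lift, well before the unlocked height. Returning the screwdriver now.

```bash
python3 -m crank '{"offset":[[0.03,-0.1,0.03],[0.056,-0.2,0.03],[0.056,-0.2,0.03],[0.056,-0.2,0],[0.056,-0.2,0]],"rot":[[0,0,0.014],[0,0,0.014],[0,0,0.014],[0,0,0.014],[0,0,0.014]]}'
python3 -m crank '{"offset":[[0.056,-0.2,0],[0.056,-0.2,0],[0.056,-0.2,0],[0.056,-0.2,0],[0.056,-0.2,0]],"rot":[[0,0,0.014],[0,0,0.014],[0,0,0.014],[0,0,0.014],[0,0,0.014]]}'
python3 -m crank '{"offset":[[0.056,-0.2,0],[0.056,-0.2,0],[0.056,-0.2,0],[0.056,-0.2,0],[0.056,-0.19,0]],"rot":[[0,0,0.014],[0,0,0.014],[0,0,0.014],[0,0,0.014],[0,0,0.014]]}'
python3 -m crank '{"offset":[[0,0,0],[0,0,0],[0,0,0],[0,0,0],[0,0,0]],"rot":[[0,0,0],[0,0,0],[0,0,0],[0,0,0],[0,0,0]]}'
python3 - <<'E'
from h import *
import pickle
o=r.observe();q=o['tcp_rot'];p=o['eef_pos'];print(p,q,2*np.degrees(np.arctan2(q[1],q[0])))
print('units to pick pose',(np.array([.6269,-.2427,.2848])-p)/.15)
f=grab('wrist'); S=grab('side'); T=grab('top'); pickle.dump((f,S,T),open('w8.pkl','wb'))
u=proj(S,p-[0,0,.06]); x,y=int(u[0]),int(u[1]); print(x-60,y-60)
a=cv2.resize(cv2.cvtColor(S['pixels'],cv2.COLOR_RGB2BGR)[y-60:y+45,x-60:x+60],(440,385),interpolation=cv2.INTER_CUBIC)
b=cv2.resize(cv2.cvtColor(f['pixels'],cv2.COLOR_RGB2BGR)[150:255,230:330],(350,385),interpolation=cv2.INTER_CUBIC)
cv2.imwrite('pics/w8.png',np.hstack([a,b]))
E
```

```text
time: 19.55
eef_pos: [0.5429, 0.0542, 0.2899]
tcp_rot: [0.71, -0.704, -0.0, 0.0]
wrist_force: [0.8, 0.1, -1.2]
finger_gap: 0.0261
time: 19.97
eef_pos: [0.5849, -0.0961, 0.2896]
tcp_rot: [0.783, -0.622, -0.0, 0.0]
wrist_force: [0.6, 0.0, -0.6]
finger_gap: 0.0255
time: 20.38
eef_pos: [0.6268, -0.2447, 0.2893]
tcp_rot: [0.846, -0.532, -0.001, 0.0]
wrist_force: [0.6, 1.3, -2.1]
finger_gap: 0.0258
time: 20.8
eef_pos: [0.6267, -0.242, 0.2903]
tcp_rot: [0.846, -0.533, 0.0, -0.0]
wrist_force: [0.9, 0.5, -1.6]
finger_gap: 0.0256
[ 0.62672788 -0.24201968  0.29034082] [ 8.46138071e-01 -5.32963756e-01  1.27916611e-05 -1.41086907e-05] -64.41184691664057
units to pick pose [ 0.00114746 -0.00453544 -0.03693881]
230 53
```

View pics/w8.png

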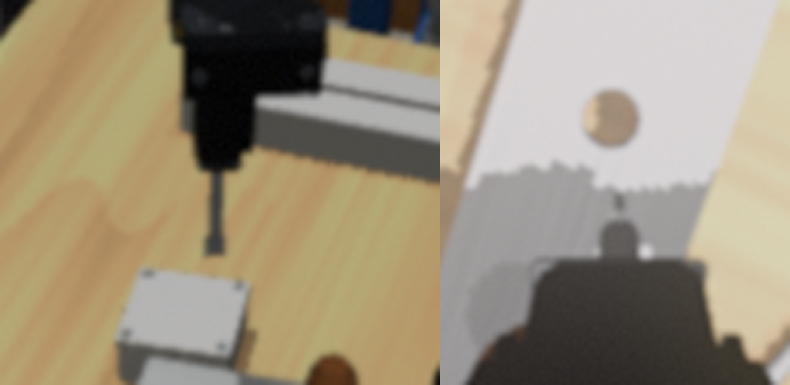

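Run:
```python
from h import *
import pickle
f,S,T=pickle.load(open('w8.pkl','rb'))
x0,y0,x1,y1=262,165,298,200
g=f['pixels'][y0:y1,x0:x1].astype(int); b=(g[...,0]-g[...,2]>35).astype(np.uint8)
c=max(cv2.findContours(b,0,1)[0],key=cv2.contourArea); (ct,rad)=cv2.minEnclosingCircle(c); E=cv2.fitEllipse(c); print(E)
hole=np.array(E[0])+[x0,y0]; print('hole',hole,onz(f,hole,.09),onz(f,hole,.086))
p=np.array([.62673,-.24202,.29034]); u=np.array([.902,.431,0])
for a in (.003,.005,.006,.007,.009,.011,.012,.013): print(a,proj(f,p-[0,0,.0826]+a*u).round(1),onz(S,(288.6,121.7),p[2]-.0826) if a==.003 else '')
gg=f['pixels'].max(2)
for y in range(196,216): print(y,gg[y,272:292])
```

```text
((16.202892303466797, 16.796415328979492), (12.212355613708496, 13.119780540466309), 97.73471069335938)
hole [278.2028923  181.79641533] [ 0.62998147 -0.23672422  0.09      ] [ 0.62933302 -0.23700391  0.086     ]
0.003 [281.8 212.8] [ 0.63059451 -0.24243144  0.20774   ]
0.005 [281.8 210.2] 
0.006 [281.8 208.9] 
0.007 [281.8 207.5] 
0.009 [281.8 204.9] 
0.011 [281.8 202.2] 
0.012 [281.8 200.8] 
0.013 [281.8 199.5] 
196 [178 188 202 211 216 216 215 213 213 214 215 217 216 216 215 215 216 216
 216 216]
197 [164 176 197 211 216 216 214 213 214 214 216 216 216 216 215 215 215 216
 216 216]
198 [165 178 200 214 217 216 214 213 214 215 216 216 216 215 215 215 215 216
 216 216]
199 [167 185 205 214 215 210 207 210 214 215 217 216 216 215 214 213 213 215
 215 213]
200 [164 178 197 207 206 195 190 197 207 214 215 212 211 212 211 203 202 208
 209 204]
201 [159 166 178 183 182 172 168 173 186 199 204 196 192 198 201 190 182 188
 193 187]
202 [159 160 163 166 164 160 157 155 156 166 175 173 169 176 179 172 166 169
 173 170]
203 [159 161 162 162 161 159 156 146 131 132 146 156 161 162 164 165 161 
[... 357 characters left out ...]
159]
208 [161 161 160 158 158 161 164 164 156 148 152 157 161 161 161 162 161 160
 160 159]
209 [161 161 160 158 159 156 155 152 147 142 144 147 151 157 161 161 160 160
 159 160]
210 [162 161 158 157 153 144 132 124 120 120 120 122 133 148 158 162 160 159
 159 160]
211 [161 160 158 154 142 123 108 103 100 102 100 102 112 131 151 159 160 160
 159 159]
212 [161 159 156 145 126 107  98  96  96  96  96  96 100 115 139 155 159 158
 159 159]
213 [160 158 153 137 114 100  96  98  95  95  97  96  95 104 128 148 157 158
 159 159]
214 [158 158 152 133 109  96  97  97  97  98  97  97  95 100 118 142 156 158
 157 158]
215 [158 156 153 133 108  95  94  97  95  96  96  95  94  98 117 143 155 158
 157 157]
```

The hole is clear at wrist raw (279,182), about (0.630,−0.238). The tip is about 2 mm short in y, with blade edge at (281,203). I correct that and lower until just above the plate.

```bash
python3 -m crank '{"offset":[[-0.003,0.012,-0.15],[0,0,-0.2],[0,0,-0.2],[0,0,-0.13],[0,0,-0.05]],"rot":[[0,0,0],[0,0,0],[0,0,0],[0,0,0],[0,0,0]]}'
python3 -m crank '{"offset":[[0,0,0],[0,0,0],[0,0,0],[0,0,0],[0,0,0]],"rot":[[0,0,0],[0,0,0],[0,0,0],[0,0,0],[0,0,0]]}'
python3 - <<'E'
from h import *
o=r.observe();p=o['eef_pos'];print(p,o['wrist_force'])
f=grab('wrist'); u=np.array([.902,.431,0]); x=np.array([.431,-.902,0])
print('hole px',proj(f,[.630,-.2377,.09]),'tip',proj(f,p-[0,0,.0826]+.0046*u-.0006*x),'front',proj(f,p-[0,0,.0826]+.0106*u-.0006*x))
g=f['pixels'].astype(int)
for y in range(190,226): print(y,g[y,266:298].max(1))
E
```

```text
time: 21.37
eef_pos: [0.6253, -0.2404, 0.1776]
tcp_rot: [0.846, -0.533, -0.002, 0.0]
wrist_force: [0.1, 0.4, -1.5]
finger_gap: 0.0262
time: 21.78
eef_pos: [0.6267, -0.2414, 0.182]
tcp_rot: [0.846, -0.533, 0.001, -0.0]
wrist_force: [0.5, -0.6, -2.1]
finger_gap: 0.0255
[ 0.62666588 -0.2414067   0.18196462] [ 0.53617297 -0.63222094 -2.14791007]
hole px [279.02265395 207.73318992] tip [280.77579925 210.858414  ] front [280.77529813 202.86424035]
190 [214 214 212 211 209 209 210 211 211 210 209 207 206 208 210 214 217 216
 213 209 207 208 210 211 215 217 217 216 217 218 218 218]
191 [215 217 216 213 211 210 210 212 211 210 208 207 207 208 211 215 218 217
 215 212 211 210 211 213 216 217 217 217 217 218 218 218]
192 [217 218 217 216 214 211 211 211 211 209 208 206 207 208 214 217 219 218
 216 215 216 214 214 215 217 217 217 216 217 218 218 218]
193 [218 218 219 217 216 214 212 212 210 209 207 206 208 211 215 218 218 217
 215 215 217 218 217 217 217 216 215 217 218 218 218 218]
194 [218 218 218 217 216 212 212 212 211 209 207 207 208 211 215 217 217 216
 215 216 217 218 218 218 218 216 216 
[... 3345 characters left out ...]
2 107 136 152 153 154 153 151 153 152 153 154 154]
220 [116 117 116 118 118 119 120 118 110  97  87  83  82  84  83  84  83  82
  85  83  90 106 117 119 119 118 118 117 119 120 120 121]
221 [84 84 85 84 84 85 86 86 84 80 74 75 77 74 76 75 76 75 77 77 77 80 84 85
 84 84 85 84 85 86 86 88]
222 [72 72 72 71 73 72 72 73 71 72 70 72 71 71 71 70 73 73 73 72 71 73 72 72
 72 73 74 74 74 75 74 76]
223 [68 66 68 68 67 67 67 68 66 67 69 66 67 68 69 71 69 70 69 68 68 70 69 69
 70 71 71 70 72 71 71 72]
224 [66 66 66 68 67 66 68 66 68 66 66 66 68 68 68 68 66 69 68 70 69 69 70 68
 67 70 69 70 72 72 71 68]
225 [66 66 65 66 67 66 67 68 68 68 66 67 66 66 67 66 67 67 66 68 65 70 68 68
 69 69 69 69 70 70 69 70]
```

```bash
python3 -m crank '{"offset":[[-0.006,0.0127,0],[0,0,-0.02],[0,0,-0.02],[0,0,-0.02],[0,0,-0.02]],"rot":[[0,0,0],[0,0,0],[0,0,0],[0,0,0],[0,0,0]]}'
python3 -m crank '{"offset":[[0,0,-0.04],[0,0,-0.04],[0,0,-0.04],[0,0,-0.02],[0,0,0]],"rot":[[0,0,0],[0,0,0],[0,0,0],[0,0,0],[0,0,0]]}'
python3 -c "
from h import *
o=r.observe();print(o['eef_pos'],o['wrist_force'],o['torque'],o['finger_gap'])"
```

```text
time: 22.25
eef_pos: [0.6254, -0.2393, 0.1682]
tcp_rot: [0.846, -0.533, -0.0, 0.0]
wrist_force: [-0.0, 0.0, -1.9]
finger_gap: 0.0261
time: 22.67
eef_pos: [0.6251, -0.2392, 0.1465]
tcp_rot: [0.846, -0.533, -0.001, 0.0]
wrist_force: [-0.1, -0.0, -1.1]
finger_gap: 0.0257
[ 0.62509391 -0.2391663   0.14652089] [-0.05752063 -0.01823383 -1.14204947] [-0.05531636  0.01504986  0.05443619] 0.025653824192433967
```

```bash
python3 -m crank '{"offset":[[0,0,-0.06],[0,0,-0.06],[0,0,-0.06],[0,0,-0.04],[0,0,-0.02]],"rot":[[0,0,0],[0,0,0],[0,0,0],[0,0,0],[0,0,0]]}'
python3 -m crank '{"offset":[[0,0,-0.002],[0,0,-0.002],[0,0,-0.002],[0,0,0],[0,0,0]],"rot":[[0,0,0],[0,0,0],[0,0,0],[0,0,0],[0,0,0]]}'
python3 -m crank '{"offset":[[0,0,-0.002],[0,0,-0.002],[0,0,-0.002],[0,0,0],[0,0,0]],"rot":[[0,0,0],[0,0,0],[0,0,0],[0,0,0],[0,0,0]]}'
```

```text
time: 23.08
eef_pos: [0.625, -0.2391, 0.1101]
tcp_rot: [0.846, -0.533, -0.001, 0.0]
wrist_force: [-0.5, -0.5, -1.4]
finger_gap: 0.0259
time: 23.5
eef_pos: [0.6255, -0.2394, 0.1111]
tcp_rot: [0.846, -0.533, 0.0, 0.0]
wrist_force: [-0.2, 1.0, -0.9]
finger_gap: 0.0261
time: 23.92
eef_pos: [0.6254, -0.2393, 0.1099]
tcp_rot: [0.846, -0.533, 0.0, 0.0]
wrist_force: [0.3, -0.2, -1.9]
finger_gap: 0.0261
```

```bash
python3 -m crank '{"offset":[[0,0,-0.004],[0,0,-0.004],[0,0,-0.004],[0,0,0],[0,0,0]],"rot":[[0,0,0],[0,0,0],[0,0,0],[0,0,0],[0,0,0]]}'
python3 -m crank '{"offset":[[0,0,-0.003],[0,0,-0.003],[0,0,-0.003],[0,0,0],[0,0,0]],"rot":[[0,0,0],[0,0,0],[0,0,0],[0,0,0],[0,0,0]]}'
python3 -c "
from h import *
o=r.observe();print(o['eef_pos'],o['wrist_force'],o['torque'],o['finger_gap'])"
```

```text
time: 24.33
eef_pos: [0.6254, -0.2393, 0.108]
tcp_rot: [0.846, -0.533, -0.0, 0.0]
wrist_force: [-1.2, -0.4, -2.0]
finger_gap: 0.026
time: 24.75
eef_pos: [0.6254, -0.2393, 0.1067]
tcp_rot: [0.846, -0.533, -0.0, 0.0]
wrist_force: [0.1, -0.3, -1.3]
finger_gap: 0.0262
[ 0.62540254 -0.23930922  0.10667298] [ 0.1391419  -0.26468059 -1.25473939] [-0.00477004  0.02975661  0.0303226 ] 0.026231645842517852
```

```bash
python3 -m crank '{"offset":[[0,0,-0.002],[0,0,-0.002],[0,0,0],[0,0,0],[0,0,0]],"rot":[[0,0,0],[0,0,0],[0,0,0],[0,0,0],[0,0,0]]}'
python3 -m crank '{"offset":[[0,0,-0.002],[0,0,-0.001],[0,0,0],[0,0,0],[0,0,0]],"rot":[[0,0,0],[0,0,0],[0,0,0],[0,0,0],[0,0,0]]}'
```

```text
time: 25.17
eef_pos: [0.6254, -0.2393, 0.1066]
tcp_rot: [0.846, -0.533, 0.0, 0.0]
wrist_force: [-2.5, 0.6, 4.2]
finger_gap: 0.0261
time: 25.58
eef_pos: [0.6254, -0.2393, 0.1066]
tcp_rot: [0.846, -0.533, 0.0, 0.0]
wrist_force: [-3.1, 1.7, 9.6]
finger_gap: 0.0259
```

```bash
python3 -m crank '{"offset":[[0,0,0.004],[0,0,0],[0,0,0],[0,0,0],[0,0,0]],"rot":[[0,0,0],[0,0,0],[0,0,0],[0,0,0],[0,0,0]]}'
python3 -m crank '{"offset":[[0,0,0],[0,0,0],[0,0,0],[0,0,0],[0,0,0]],"rot":[[0,0,0],[0,0,0],[0,0,0],[0,0,0],[0,0,0]]}' -1
python3 -m crank '{"offset":[[0,0,0],[0,0,0],[0,0,0],[0,0,0],[0,0,0]],"rot":[[0,0,0],[0,0,0],[0,0,0],[0,0,0],[0,0,0]]}'
python3 -m crank '{"offset":[[0,0,0],[0,0,0],[0,0,0],[0,0,0],[0,0,0]],"rot":[[0,0,0],[0,0,0],[0,0,0],[0,0,0],[0,0,0]]}'
```

```text
time: 26.0
eef_pos: [0.6255, -0.2393, 0.1066]
tcp_rot: [0.846, -0.533, 0.0, 0.0]
wrist_force: [-2.4, 0.9, 5.8]
finger_gap: 0.026
time: 26.42
eef_pos: [0.6254, -0.2393, 0.1061]
tcp_rot: [0.846, -0.533, -0.0, 0.0]
wrist_force: [0.7, 0.0, -0.3]
finger_gap: 0.0538
time: 26.83
eef_pos: [0.6254, -0.2393, 0.1063]
tcp_rot: [0.846, -0.533, 0.0, 0.0]
wrist_force: [0.0, 0.4, 0.4]
finger_gap: 0.0869
time: 27.25
eef_pos: [0.6254, -0.2393, 0.1063]
tcp_rot: [0.846, -0.533, 0.0, 0.0]
wrist_force: [0.1, 0.6, -0.1]
finger_gap: 0.095
```

Released. Now I lift straight up, move back to the first hover pose, and check numerically that the handle is upright and where it was, and that the lock, box, gland and other tools are undisturbed.

```bash
python3 -m crank '{"offset":[[0,0,0.08],[0,0,0.2],[0,0,0.25],[0,0,0.25],[0,0,0.2]],"rot":[[0,0,0],[0,0,0],[0,0,0],[0,0,0],[0,0,0]]}'
python3 -m crank '{"offset":[[0.035,0.005,0.09],[0,0,0],[0,0,0],[0,0,0],[0,0,0]],"rot":[[0,0,0],[0,0,0],[0,0,0],[0,0,0],[0,0,0]]}'
python3 - <<'E'
from h import *
f=grab('wrist')
x0,y0,x1,y1=250,165,310,240
p=f['pixels'][y0:y1,x0:x1].max(2); m=(p<80).astype(np.uint8)
cs,hh=cv2.findContours(m,cv2.RETR_CCOMP,2)
for c,h in zip(cs,hh[0]):
    if cv2.contourArea(c)<60: continue
    R=cv2.minAreaRect(c); B=cv2.boxPoints(R)+[x0,y0]; W=np.array([onz(f,q,.16) for q in B])
    print(h[3],R,W[:,:2].mean(0).round(4),np.linalg.norm(np.diff(W,axis=0),axis=1).round(4))
print(r.observe()['eef_pos'])
E
python3 -m crank '{"offset":[[-0.1,-0.2,0],[-0.1,-0.2,0],[-0.1,-0.2,0],[-0.1,-0.2,0],[-0.1,-0.2,0]],"rot":[[0,0,0],[0,0,0],[0,0,0],[0,0,0],[0,0,0]]}'
python3 -m crank '{"offset":[[-0.15,-0.2,0],[-0.15,-0.2,0],[-0.15,-0.2,0],[-0.15,-0.2,0],[-0.15,-0.2,0]],"rot":[[0,0,0],[0,0,0],[0,0,0],[0,0,0],[0,0,0]]}'
python3 - <<'E'
from h import *
import pickle
F0=pickle.load(open('F.pkl','rb')); S=grab('side'); T=grab('top')
def dark(f,box,th=70):
    x0,y0,x1,y1=box; g=f['pixels'][y0:y1,x0:x1].max(2)<th
    n,l,s,ce=cv2.connectedComponentsWithStats(g.astype(np.uint8)); i=1+np.argmax(s[1:,4]); s=s[i]
    return np.array([x0+s[0]+s[2]/2-.5,y0+s[1]+s[3]/2-.5]),s[2:]
b=(138,230,168,258);c=(255,315,290,345)
print('lock now',two(T,dark(T,b)[0],S,dark(S,c)[0])[0],'before z .1276')
for nm,n,box in(('driver','side',(276,130,300,172)),('nut','side',(340,143,368,182)),('driver','top',(325,180,360,210)),('nut','top',(338,250,362,274)),('gland','top',(270,140,300,165)),('gland','side',(205,195,228,222))):
    g={'side':S,'top':T}[n]; print(nm,n,dark(F0[n],box),dark(g,box))
for n,g in(('top',T),('side',S)):
    d=np.abs(g['pixels'].astype(int)-F0[n]['pixels']).max(2); print(n,'diff box',(d[155:200,370:415]>40).sum() if n=='top' else (d[120:160,258:300]>40).sum(),'awl',(d[215:245,335:358]>40).sum() if n=='top' else (d[145:175,310:330]>40).sum())
E
```

```text
time: 27.67
eef_pos: [0.6256, -0.2394, 0.2573]
tcp_rot: [0.846, -0.533, 0.001, -0.0]
wrist_force: [-0.6, 0.1, 1.0]
finger_gap: 0.095
time: 28.08
eef_pos: [0.6301, -0.2384, 0.2653]
tcp_rot: [0.846, -0.533, -0.001, 0.0]
wrist_force: [-0.1, 0.4, 0.4]
finger_gap: 0.0948
-1 ((29.5, 35.5), (41.0, 29.0), 90.0) [ 0.6352 -0.2338] [0.0226 0.0332 0.0232]
0 ((30.0, 42.5), (28.0, 27.0), 0.0) [ 0.6304 -0.2366] [0.0221 0.022  0.0221]
[ 0.63019271 -0.23842519  0.26532195]
time: 28.55
eef_pos: [0.5546, -0.3897, 0.2657]
tcp_rot: [0.846, -0.533, -0.001, -0.0]
wrist_force: [0.3, -0.1, -0.4]
finger_gap: 0.0954
time: 28.97
eef_pos: [0.4416, -0.5397, 0.2657]
tcp_rot: [0.846, -0.533, -0.001, -0.0]
wrist_force: [-0.2, -0.6, -0.2]
finger_gap: 0.0953
lock now [0.51073727 0.18922278 0.12262244] before z .1276
driver side (array([288. , 152.5]), array([ 15,  28, 295], dtype=int32)) (array([288.5, 152.5]), array([ 14,  28, 283], dtype=int32))
nut side (array([353., 164.]), array([ 13,  27, 283], dtype=int32)) (array([353., 164.]), array([ 13,  27, 286], dtype=int32))
driver top (array([342., 197.]), array([ 21,  23, 207], dtype=int32)) (array([341.5, 195. ]), array([ 20,  19, 177], dtype=int32))
nut top (array([349.5, 261.5]), array([ 18,  14, 183], dtype=int32)) (array([349.5, 263. ]), array([ 18,  17, 224], dtype=int32))
gland top (array([285.5, 152. ]), array([ 14,  15, 124], dtype=int32)) (array([273.5, 153. ]), array([ 8, 15, 49], dtype=int32))
gland side (array([216.5, 212. ]), array([12, 11, 93], dtype=int32)) (array([221. , 204.5]), array([13, 14, 54], dtype=int32))
top diff box 0 awl 0
side diff box 0 awl 56
```

The tool's handle top is within 1 mm of where it was, and the lock stands 5 mm lower than at the start. The gland's dark blob changed, so I check whether that is shadow or motion.

```bash
python3 -m crank '{"offset":[[0,0,0],[0,0,0],[0,0,0],[0,0,0],[0,0,0]],"rot":[[0,0,0],[0,0,0],[0,0,0],[0,0,0],[0,0,0]]}'
python3 - <<'E'
from h import *
import pickle
F0=pickle.load(open('F.pkl','rb')); S=grab('side'); T=grab('top')
for n,g,(x0,y0,x1,y1) in(('top',T,(255,130,315,175)),('side',S,(195,180,240,235)),('side awl',S,(305,140,335,180))):
    for lab,im in(('before',F0[n.split()[0]]['pixels']),('now',g['pixels'])):
        h=cv2.cvtColor(im,cv2.COLOR_RGB2HSV)[y0:y1,x0:x1]
        m=((h[...,1]<70)&(h[...,2]>15)) if 'awl' not in n else ((h[...,0]<14)&(h[...,1]>150))
        k,l,s,c=cv2.connectedComponentsWithStats(m.astype(np.uint8))
        print(n,lab,[(c[i]+[x0,y0]).round(1).tolist()+[int(s[i,4])] for i in range(1,k) if s[i,4]>25], 'purple px',int(((h[...,0]>130)&(h[...,0]<155)&(h[...,1]>120)).sum()))
W=pickle.load(open('w1.pkl','rb')); print('gland from wrist w1',onz(W,(183,12),.03),'top initial',onz(F0['top'],(285.5,151),.03))
h=cv2.cvtColor(T['pixels'],cv2.COLOR_RGB2HSV);m=((h[...,0]>130)&(h[...,0]<155)&(h[...,1]>120)).astype(np.uint8)
n,l,s,c=cv2.connectedComponentsWithStats(m); print('purple now',[c[i].round() .tolist() for i in range(1,n) if s[i,4]>20])
print(r.observe()['wrist_force'],r.observe()['finger_gap'])
E
```

```text
time: 29.48
eef_pos: [0.444, -0.5377, 0.2668]
tcp_rot: [0.846, -0.533, 0.0, 0.0]
wrist_force: [0.3, 0.3, -0.4]
finger_gap: 0.0951
top before [[285.7, 151.3, 150]] purple px 0
top now [[303.4, 135.7, 29], [268.7, 152.8, 190]] purple px 277
side before [[216.1, 208.6, 194]] purple px 0
side now [[224.7, 188.3, 55], [209.8, 223.3, 211]] purple px 281
side awl before [[319.9, 159.1, 168]] purple px 73
side awl now [[320.1, 159.2, 168]] purple px 0
gland from wrist w1 [ 0.75003105 -0.06554588  0.03      ] top initial [ 0.75663363 -0.10461491  0.03      ]
purple now [[303.0, 151.0], [371.0, 252.0], [238.0, 263.0]]
[-0.60744045 -0.32602395 -0.62117281] 0.09542184777235437
```

Run:
```python
from h import *
import pickle
F0=pickle.load(open('F.pkl','rb')); S=grab('side'); T=grab('top'); pickle.dump((T,S),open('now.pkl','wb'))
def comp(im,box,grey=True):
    x0,y0,x1,y1=box; h=cv2.cvtColor(im,cv2.COLOR_RGB2HSV)[y0:y1,x0:x1]; m=(h[...,1]<70)&(h[...,2]>15)
    k,l,s,c=cv2.connectedComponentsWithStats(m.astype(np.uint8)); i=1+np.argmax(s[1:,4]); return c[i]+[x0,y0],s[i],(l==i).astype(int)
for lab,t,s in(('before',F0['top'],F0['side']),('now',T,S)):
    a,sa,ma=comp(t['pixels'],(245,130,296,175)); b,sb,mb=comp(s['pixels'],(190,195,240,250))
    print(lab,a,sa,b,sb,two(t,a,s,b),'z.02 top',onz(t,a,.02),'side',onz(s,b,.02))
    for m in(ma,mb):
        for row in m[m.any(1)]: print(''.join('#' if v else '.' for v in row[m.any(0)]))
        print()
for lab,im,P in(('top',T,None),('side',S,None)):
    h=cv2.cvtColor(im['pixels'],cv2.COLOR_RGB2HSV);m=((h[...,0]>130)&(h[...,0]<155)&(h[...,1]>120)).astype(np.uint8)
    n,l,s,c=cv2.connectedComponentsWithStats(m)
    for i in range(1,n):
        if s[i,4]>20:
            R=cv2.minAreaRect(np.argwhere(l==i)[:,::-1].astype(np.float32)); print(lab,R, [onz(im,q,.013)[:2].round(3).tolist() for q in cv2.boxPoints(R)])
W=pickle.load(open('w2.pkl','rb'))
print('w2 gland',onz(W,(545,85),.02))
```

```text
before [285.74666667 151.33333333] [ 34  14  14  15 150] [228.51324503 242.94370861] [ 23  39  27  16 302] (array([ 0.7642726 , -0.10844246, -0.10165965]), np.float64(0.05275200919818409)) z.02 top [ 0.75847376 -0.10519001  0.02      ] side [ 0.69040925 -0.02537419  0.02      ]
.......##.....
.....#####....
..#########...
..##########..
.############.
.#############
.#############
.#############
.#############
##############
##.##########.
.##.#########.
..###.#######.
...###.#####..
....#####.....

.............#####.........
............########.......
...........############....
...........###############.
..........#################
.........##################
.........##################
........###################
.......####################
......#####################
....#######################
...########################
...########################
..#########################
.##########################
###########################

now [268.70588235 152.78609626] [ 16  15  17  16 187] [228.51324503 242.94370861] [ 23  39  27  16 302] (array([ 0.74029815, -0.06348962, -0.03513
[... 952 characters left out ...]
0.186], [0.748, -0.114]]
top ((371.11767578125, 252.52940368652344), (10.671567916870117, 29.10427474975586), 14.03624439239502) [[0.473, -0.302], [0.544, -0.319], [0.538, -0.345], [0.468, -0.327]]
top ((238.6000213623047, 262.8000183105469), (10.11928653717041, 29.09295082092285), 71.56504821777344) [[0.473, 0.045], [0.497, -0.023], [0.474, -0.032], [0.449, 0.036]]
side ((223.01385498046875, 196.97406005859375), (11.29411792755127, 27.823528289794922), 28.07248878479004) [[0.774, -0.115], [0.778, -0.199], [0.748, -0.191], [0.745, -0.108]]
side ((323.0, 288.0), (26.0, 8.0), 90.0) [[0.482, -0.017], [0.466, -0.023], [0.449, 0.037], [0.464, 0.043]]
w2 gland [ 0.75221039 -0.05766124  0.02      ]
```

Run:
```python
from h import *
import pickle
F0=pickle.load(open('F.pkl','rb')); T,S=pickle.load(open('now.pkl','rb'))
print('before',two(F0['top'],(285.7,151.3),F0['side'],(216.1,208.6)))
print('now',two(T,(268.7,152.8),S,(209.8,223.3)))
def show(im,box):
    x0,y0,x1,y1=box
    g=cv2.cvtColor(im['pixels'],cv2.COLOR_RGB2GRAY)[y0:y1,x0:x1]
    for row in g: print(' '.join('%3d'%v for v in row))
    print()
show(F0['side'],(203,196,229,222)); show(S,(196,210,224,237)); show(F0['top'],(276,141,297,162)); show(T,(258,142,280,163))
```

```text
before (array([ 0.75727924, -0.10521843,  0.02261081]), np.float64(0.001142224825726335))
now (array([ 0.75317721, -0.0618333 ,  0.02015193]), np.float64(0.001183362621012385))
158 161 164 165 166 165 164 160 158 157 157 156 157 158 160 162 162 161 159 157 156 156 155 152 150 152
160 162 165 167 165 164 162 160 158 158 157 157 158 159 161 162 162 161 157 155 155 154 153 151 150 153
161 164 166 166 165 162 160 158 158 157 156 156 157 157 160 162 160 158 156 153 153 152 151 151 152 154
163 166 166 166 163 160 158 158 158 157 154 153 148 146 150 155 156 155 154 151 150 150 150 152 153 155
165 167 166 164 162 159 158 156 153 152 145 137 127 121 128 136 142 147 149 149 150 150 151 153 155 154
166 167 166 164 160 157 155 149 141 135 125 115 107 105 106 111 118 127 136 144 149 151 152 154 155 155
167 166 164 161 158 158 153 139 120 112 107 104 103 102 103 102 102 104 115 133 147 152 153 155 155 154
166 165 162 160 159 157 147 126 106 101 102 102 103 103 103 102  98  93  97 120 142 151 155 155 154 153
165 163 161 159 158 155 142 118 101 101 103 103 103 103 103 102  97  90  87 106 133 151 154
[... 7719 characters left out ...]
 102  92  33  37  67  80  79  79  78  77  64  80  76  38  36  36  35  39  69 101 101
102 101  93  43  26  49  56  47  42  32  35  33  55  44  24  29  30  29  34  67 102 102
101 100  90  51  18  38  31  30  28  26  29  25  31  30  33  35  34  40  51  83 100 100
100  99  99  88  28  27  29  31  28  27  26  20  28  28  32  58  59  59  66  96  98  97
102 102 101  98  52  21  26  25  30  36  35  26  28  28  33  64  65  63  68  99 100 100
104 104 105 100  65  64  65  65  66  65  64  54  38  38  56 101 101 101 101 104 102 103
106 105 106 103  68  70  68  69  68  68  68  68  69  67  72 106 106 105 106 105 105 104
105 106 106 104  99  67  69  69  67  68  67  69  68  68  75 105 105 105 106 106 105 105
```

The gland was knocked over onto its side by a purple decoy that toppled by itself in the first second. It now lies along y with its centre 44 mm away, which puts its base about 30 mm from where it stood. That has to be mended. I measure its ends, then nudge it back along −y with the closed fingers.

```bash
python3 - <<'E'
from h import *
import pickle
T,S=pickle.load(open('now.pkl','rb'))
for nm,q in(('left end',(261.3,152.5)),('right end',(276.8,153)),('top',(268.7,145.5)),('bot',(268.7,160))): print(nm,onz(T,q,.02).round(4))
E
python3 -m crank '{"offset":[[0.103,0.176,0],[0.103,0.176,0],[0.103,0.176,0],[0.103,0.176,0],[0.103,0.176,0]],"rot":[[0,0,0],[0,0,0],[0,0,0],[0,0,0],[0,0,0]]}' 1
python3 -m crank '{"offset":[[0.103,0.176,0],[0.103,0.176,0],[0.103,0.176,0],[0.103,0.176,0],[0.103,0.176,0]],"rot":[[0,0,0],[0,0,0],[0,0,0],[0,0,0],[0,0,0]]}'
python3 -m crank '{"offset":[[0.103,0.176,0],[0.103,0.176,0],[0.103,0.176,0],[0.103,0.176,0],[0.103,0.176,0]],"rot":[[0,0,-0.028],[0,0,-0.028],[0,0,-0.028],[0,0,-0.028],[0,0,-0.028]]}'
python3 -m crank '{"offset":[[0.103,0.176,0],[0.103,0.176,0],[0.103,0.176,0],[0.103,0.176,0],[0.103,0.176,0]],"rot":[[0,0,0],[0,0,0],[0,0,0],[0,0,0],[0,0,0]]}'
python3 -m crank '{"offset":[[0,0,0],[0,0,0],[0,0,0],[0,0,0],[0,0,0]],"rot":[[0,0,0],[0,0,0],[0,0,0],[0,0,0],[0,0,0]]}'
```

```text
left end [ 0.7543 -0.0427  0.02  ]
right end [ 0.7537 -0.0824  0.02  ]
top [ 0.773  -0.0612  0.02  ]
bot [ 0.735  -0.0622  0.02  ]
time: 30.1
eef_pos: [0.521, -0.4052, 0.2669]
tcp_rot: [0.846, -0.533, 0.0, 0.0]
wrist_force: [-0.0, 0.4, 0.4]
finger_gap: 0.0672
time: 30.52
eef_pos: [0.5983, -0.2731, 0.2669]
tcp_rot: [0.846, -0.533, 0.0, 0.0]
wrist_force: [0.3, 0.8, 0.0]
finger_gap: 0.0333
time: 30.93
eef_pos: [0.6755, -0.141, 0.2669]
tcp_rot: [0.708, -0.706, 0.0, -0.0]
wrist_force: [0.1, -0.5, 0.6]
finger_gap: 0.0025
time: 31.35
eef_pos: [0.7527, -0.009, 0.2668]
tcp_rot: [0.709, -0.705, 0.0, 0.0]
wrist_force: [0.3, -0.7, 0.4]
finger_gap: 0.0005
time: 31.77
eef_pos: [0.7519, -0.0118, 0.2671]
tcp_rot: [0.709, -0.705, 0.0, 0.0]
wrist_force: [0.0, 0.2, 0.2]
finger_gap: 0.0008
```

```bash
python3 -m crank '{"offset":[[0.01,0.03,-0.2],[0,0,-0.22],[0,0,-0.22],[0,0,-0.22],[0,0,-0.2]],"rot":[[0,0,0],[0,0,0],[0,0,0],[0,0,0],[0,0,0]]}'
python3 -m crank '{"offset":[[0,0,-0.18],[0,0,-0.18],[0,0,-0.14],[0,0,-0.08],[0,0,-0.03]],"rot":[[0,0,0],[0,0,0],[0,0,0],[0,0,0],[0,0,0]]}'
python3 -m crank '{"offset":[[0,-0.03,0],[0,-0.03,0],[0,-0.03,0],[0,-0.03,0],[0,-0.03,0]],"rot":[[0,0,0],[0,0,0],[0,0,0],[0,0,0],[0,0,0]]}'
python3 -c "
from h import *
o=r.observe();print(o['eef_pos'],o['wrist_force'])"
```

```text
time: 32.18
eef_pos: [0.7531, -0.0071, 0.1063]
tcp_rot: [0.709, -0.705, -0.0, 0.0]
wrist_force: [1.0, 0.3, -0.5]
finger_gap: 0.0004
time: 32.6
eef_pos: [0.7528, -0.0068, 0.0143]
tcp_rot: [0.709, -0.705, -0.001, 0.001]
wrist_force: [-0.3, 0.6, 0.2]
finger_gap: 0.0009
time: 33.02
eef_pos: [0.7541, -0.0293, 0.0175]
tcp_rot: [0.709, -0.705, 0.001, -0.0]
wrist_force: [-1.0, -0.1, 0.8]
finger_gap: 0.0
[ 0.75410435 -0.02934536  0.01746995] [-1.02663159 -0.07861869  0.801946  ]
```

Finger face at about y = −0.041, right at the gland's end. Now a slow push of about 22 mm, then I back off and measure.

```bash
python3 -m crank '{"offset":[[0,-0.015,0],[0,-0.015,0],[0,-0.015,0],[0,-0.015,0],[0,-0.015,0]],"rot":[[0,0,0],[0,0,0],[0,0,0],[0,0,0],[0,0,0]]}'
python3 -m crank '{"offset":[[0,-0.015,0],[0,-0.015,0],[0,-0.015,0],[0,-0.015,0],[0,-0.01,0]],"rot":[[0,0,0],[0,0,0],[0,0,0],[0,0,0],[0,0,0]]}'
python3 -m crank '{"offset":[[0,0.05,0],[0,0.1,0],[0,0.15,0],[0,0.1,0.1],[0,0,0.2]],"rot":[[0,0,0],[0,0,0],[0,0,0],[0,0,0],[0,0,0]]}'
python3 -m crank '{"offset":[[0,0,0.25],[0,0,0.25],[0,0,0.25],[0,0,0.25],[0,0,0.25]],"rot":[[0,0,0],[0,0,0],[0,0,0],[0,0,0],[0,0,0]]}'
python3 - <<'E'
from h import *
f=grab('wrist');S=grab('side');T=grab('top')
import pickle; pickle.dump((T,S,f),open('n2.pkl','wb'))
for n,g,(x0,y0,x1,y1) in(('top',T,(250,130,318,175)),('side',S,(195,180,240,235))):
    h=cv2.cvtColor(g['pixels'],cv2.COLOR_RGB2HSV)[y0:y1,x0:x1]; m=((h[...,1]<70)&(h[...,2]>15))
    k,l,s,c=cv2.connectedComponentsWithStats(m.astype(np.uint8))
    for i in range(1,k):
        if s[i,4]>25: print(n,(c[i]+[x0,y0]).round(1),s[i]+[x0,y0,0,0,0],onz(g,c[i]+[x0,y0],.02).round(4))
E
```

```text
time: 33.43
eef_pos: [0.7537, -0.0399, 0.0162]
tcp_rot: [0.709, -0.705, 0.0, 0.0]
wrist_force: [0.0, 0.3, 1.3]
finger_gap: 0.0008
time: 33.85
eef_pos: [0.7537, -0.0506, 0.0163]
tcp_rot: [0.709, -0.705, 0.0, 0.0]
wrist_force: [1.1, 0.5, -0.1]
finger_gap: 0.0003
time: 34.27
eef_pos: [0.7516, 0.0144, 0.0588]
tcp_rot: [0.71, -0.704, -0.003, 0.002]
wrist_force: [0.6, -0.1, 0.2]
finger_gap: 0.0004
time: 34.68
eef_pos: [0.7531, 0.0113, 0.2522]
tcp_rot: [0.71, -0.705, 0.0, -0.0]
wrist_force: [0.2, 0.3, -0.3]
finger_gap: 0.0006
top [297.5 135.7] [276 135  42   4  89] [ 0.8002 -0.1345  0.02  ]
top [273.7 153.1] [266 146  16  15 187] [ 0.7534 -0.0744  0.02  ]
side [224.9 188.1] [213 180  23  28  57] [ 0.7656 -0.1747  0.02  ]
side [212.8 218.9] [205 209  16  20 217] [ 0.7517 -0.0762  0.02  ]
```

```bash
python3 -m crank '{"offset":[[0,0,0],[0,0,0],[0,0,0],[0,0,0],[0,0,0]],"rot":[[0,0,0],[0,0,0],[0,0,0],[0,0,0],[0,0,0]]}'
python3 - <<'E'
from h import *
import pickle
F0=pickle.load(open('F.pkl','rb')); S=grab('side')
def dark(f,box,th=70):
    x0,y0,x1,y1=box; g=f['pixels'][y0:y1,x0:x1].max(2)<th
    n,l,s,ce=cv2.connectedComponentsWithStats(g.astype(np.uint8)); s=s[1+np.argmax(s[1:,4])]
    return [x0+s[0]+s[2]/2-.5,y0+s[1]+s[3]/2-.5,int(s[4])]
for nm,b in(('driver',(276,130,300,172)),('nut',(340,143,368,182)),('lock',(255,315,290,345))): print(nm,dark(F0['side'],b),dark(S,b))
o=r.observe(); print(o['time'],o['wrist_force'],np.abs(o['joint_velocities']).max())
print(r.finish_job())
E
```

```text
time: 35.25
eef_pos: [0.7535, 0.0098, 0.2478]
tcp_rot: [0.709, -0.705, -0.001, 0.001]
wrist_force: [-0.8, -0.4, -0.4]
finger_gap: 0.0007
driver [np.float64(288.0), np.float64(152.5), 295] [np.float64(288.0), np.float64(153.5), 258]
nut [np.float64(353.0), np.float64(164.0), 283] [np.float64(353.0), np.float64(164.0), 266]
lock [np.float64(271.5), np.float64(330.0), 84] [np.float64(272.0), np.float64(331.5), 56]
35.3 [ 0.09730534 -0.66054598  0.51043696] 0.00307925778407554
the job is handed in; nothing more can be done
None
```

The door is locked, the screwdriver is back in its hole, and I handed the job in at 35.3 s. The gland did not stay where it was, and that may count against the run.

**What I did:** I took the square-handled screwdriver from the rack, put its blade in the slot and pressed the door home with about 16 N. I then turned the lock clockwise about 36° until it lay along the enclosure's x, set the tool back in its own hole and let go.

**Last checks that agreed:**
- **Lock:** the slot is at −5.2°; the enclosure's x measured −4.4° to −5°. The lock stands 5 mm lower than at the start (collar height 127.6 mm before, 122.6 mm after). The press force vanished about 2 mm into the lift.
- **Screwdriver:** it seated at the height it was picked from, and its handle top is within about 1 mm of where it was.
- **Other things:** the nut driver, awl and junction box show no movement.

**Checks that disagreed:**
- **Gland:** a purple look-alike standing free near it toppled by itself in the first second or so, when my arm was about 100 mm above it. It knocked the gland onto its side and moved its base about 30 mm. I pushed it back with the closed fingers only after the tool was in the rack. Its base is now an estimated 22 mm from where it was, against the 30 mm limit, and it is still lying down. That assumes the narrow end is its base. It may have come near the 40 mm instant-fail limit when it fell; I could not check that.
- **Turning stop:** the torque reading never rose clearly at the stop, so I judged seating from the slot's angle.

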